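Flip the empty tray's marker to red

TASK

On this gearbox repair bench one of the three blue parts trays has run empty. With a fingertip, push that tray's marker up by its bent steel tab and right over its pivot until it lies flat over the tray with the red face up, then take the hand away. Only push it, gently: do not pinch it, leave the markers of the two stocked trays lying green side up, and do not move any parts or tools.

Things in the scene. Friction and masses are not known exactly. Their poses are not given: they have to be found in the camera images.
- tray_empty: The parts tray that has run EMPTY (the target): blue open sheet-metal tray, 150 long (x) x 130 wide (y) x 65 high, walls 3, fixed by a magnetic foot to the steel plate. Origin: centre of its underside, on the plate (12 mm above the bench). Its own -x end, which carries the marker, faces roughly to the robot; +x points from the marker into the tray.
- marker_empty (a joint): Hinge angle of the flip marker on that tray. 0: it lies flat, sticking out from the tray's front towards the robot, green face up; pi/2: it stands upright; pi (a stop): it lies flat, turned in over the tray's mouth, red face up. It starts at 0 to 0.3. The hinge is stiff enough (friction 0.05 N m, about 0.6 N at the free edge, and the 50 g paddle adds 0.02 N m) to stay wherever it is left; it has no spring or catch.
- marker_empty_pivot (a point): Middle of that marker's hinge pin, fixed on the tray: 88 mm in front of the tray's origin (its -x) and 78 mm above it, so 90 mm above the bench. The pin runs along the tray's y axis. The steel ears beside it stand 82 mm apart outside and reach 8 mm above the pin. Under the outstanding paddle is nothing but the plate, 78 mm below the pin.
- marker_empty_edge (a point): Middle of the outer end of that marker's finger tab; at joint 0 it lies 84 mm in front of the pin and 9 mm above it; moves with the marker. The flat paddle is 64 wide along the pin, 4 thick and ends 71 mm from the pin; from there the bare steel tab, 40 wide, 3.5 thick, 16 long, is bent up 35 degrees to the green side (it points down when flipped).
- tray_seals: The parts tray that still holds two brown oil seals: blue open sheet-metal tray, 150 long (x) x 130 wide (y) x 65 high, walls 3, fixed by a magnetic foot to the steel plate. Origin: centre of its underside, on the plate (12 mm above the bench). Its own -x end, which carries the marker, faces roughly to the robot; +x points from the marker into the tray.
- marker_seals (a joint): Hinge angle of the flip marker on that tray. 0: it lies flat, sticking out from the tray's front towards the robot, green face up; pi/2: it stands upright; pi (a stop): it lies flat, turned in over the tray's mouth, red face up. It starts at 0 to 0.3. The hinge is stiff enough (friction 0.05 N m, about 0.6 N at the free edge, and the 50 g paddle adds 0.02 N m) to stay wherever it is left; it has no spring or catch.
- marker_seals_pivot (a point): Middle of that marker's hinge pin, fixed on the tray: 88 mm in front of the tray's origin (its -x) and 78 mm above it, so 90 mm above the bench. The pin runs along the tray's y axis. The steel ears beside it stand 82 mm apart outside and reach 8 mm above the pin. Under the outstanding paddle is nothing but the plate, 78 mm below the pin.
- marker_seals_edge (a point): Middle of the outer end of that marker's finger tab; at joint 0 it lies 84 mm in front of the pin and 9 mm above it; moves with the marker. The flat paddle is 64 wide along the pin, 4 thick and ends 71 mm from the pin; from there the bare steel tab, 40 wide, 3.5 thick, 16 long, is bent up 35 degrees to the green side (it points down when flipped).
- tray_bearings: The parts tray that still holds two ball bearings: blue open sheet-metal tray, 150 long (x) x 130 wide (y) x 65 high, walls 3, fixed by a magnetic foot to the steel plate. Origin: centre of its underside, on the plate (12 mm above the bench). Its own -x end, which carries the marker, faces roughly to the robot; +x points from the marker into the tray.
- marker_bearings (a joint): Hinge angle of the flip marker on that tray. 0: it lies flat, sticking out from the tray's front towards the robot, green face up; pi/2: it stands upright; pi (a stop): it lies flat, turned in over the tray's mouth, red face up. It starts at 0 to 0.3. The hinge is stiff enough (friction 0.05 N m, about 0.6 N at the free edge, and the 50 g paddle adds 0.02 N m) to stay wherever it is left; it has no spring or catch.
- marker_bearings_pivot (a point): Middle of that marker's hinge pin, fixed on the tray: 88 mm in front of the tray's origin (its -x) and 78 mm above it, so 90 mm above the bench. The pin runs along the tray's y axis. The steel ears beside it stand 82 mm apart outside and reach 8 mm above the pin. Under the outstanding paddle is nothing but the plate, 78 mm below the pin.
- marker_bearings_edge (a point): Middle of the outer end of that marker's finger tab; at joint 0 it lies 84 mm in front of the pin and 9 mm above it; moves with the marker. The flat paddle is 64 wide along the pin, 4 thick and ends 71 mm from the pin; from there the bare steel tab, 40 wide, 3.5 thick, 16 long, is bent up 35 degrees to the green side (it points down when flipped).
- seal_a: Brown oil seal ring, 52 outside, 36 inside, 10 high, lying loose in its tray; origin at the centre of its underside.
- seal_b: Brown oil seal ring, 52 outside, 36 inside, 10 high, lying loose in its tray; origin at the centre of its underside.
- bearing_a: Steel ball bearing, 52 outside, 15 high, lying loose in its tray; origin at the centre of its underside.
- bearing_b: Steel ball bearing, 52 outside, 15 high, lying loose in its tray; origin at the centre of its underside.
- wrench: Loose steel spanner, 180 long, lying on the plate between the robot and the trays; origin under its middle, length along x.
- driver: Loose aluminium seal driver, 32 in diameter, 70 high, upright on the plate at the left; origin at the centre of its underside.
- screwdriver: Loose screwdriver with orange handle, 190 long, lying on the plate at the right; origin under its middle, length along x.

How it is judged:
By the outcome, as a careful person would: the job done as asked, in the order asked, and still so for the second after the job is handed in, with the robot touching nothing.
It also fails if it takes over 48 s, if anything falls off the work surface, if the arm or the gripper's body presses on something with over 40 N, if the wrist force passes 120 N, or if a joint passes its speed limit or range.

ROBOT

A 6-joint arm with a two-finger parallel gripper is mounted at the origin on the work surface. World frame = base frame: x ahead of the robot, y to its left, z up, the work surface at z = 0. Lengths are in m, angles in degrees, forces in N, time in s.
With the tool pointing down it reaches from about 0.25 to 0.725 m from the base axis. Payload 9.7 kg.
Tool frame: the origin (TCP) lies midway between the tips of the shut fingers; the grasp point (between the pads) lies 19 mm behind it; z points along the fingers, y is the direction in which the jaws open and shut (so a half turn about z gives the same grasp; the last joint's range is limited). The gripper opens to 85 mm and grips with 20 to 120 N. Pads are 22 mm wide; open, the fingers measure 114 mm over their backs; the gripper's body (76 mm by 85 mm) begins 54 mm behind the grasp point. The pads swing forward as they close: fully open they stand 13 mm farther back than shut.
Start: joints at [65.489, 4.979, 10.078, 95.1, 0, 90], TCP at [0.228, 0.5, 0.205] pointing down, gripper open.
Joint ranges: [-179.16, 179.16], [-48.56, 103.87], [-65.8, 70.77], [-126.05, 130.52], [-82.76, 87.17], [-180, 180]. Speed limits (degrees/s): [127.2, 127.2, 147.25, 180, 180, 180].

INTERFACE

Orientations are given as [roll, pitch, yaw] about the fixed x, y, z axes, in that order (R = Rz(yaw) Ry(pitch) Rx(roll)).
In Python, from workcell import bot, camera, recognise gives the robot as it stands. The module is installed in compiled form; this text tells all that it offers.
- The arm moves only by the tool apply_moves, never from a script. Its argument "targets" is one flat list of numbers, 7 for each row, row after row: the shift along the world's x, y, z in units of 30 mm (1.0 is 30 mm), then the turn, a rotation vector about the world's x, y, z in units of 6 degrees (1.0 is 6 degrees), then the opening, from 0 (shut) to 1 (fully open). A call has 1 to 5 rows; each row is the pose to reach, as a shift and turn from the pose commanded when the call began; what a row does not reach only later rows make up. A row lasts 1/10 s, in which the tool goes at most 50 mm and 8.59 degrees, less where a joint would pass 70% of its speed; a pose out of reach is approached as far as the arm can. A call with a gripper value outside its range is refused whole. The fingers move at their own pace and stop on an object; "newtons" is the grip in N (left out, the last holds). Time passes only in rows, so rows that repeat a pose let the fingers close. It gives the time, the measured TCP pose, the force and the opening at its end, in the units of the state.
- bot.get_obs(): the state, without advancing time (a new reading comes with each control period).
- camera(name): name is "scene" or "side" or "wrist"; returns a dict with "img" (384x512x3 uint8, red, green, blue), "intrinsics" (3x3 intrinsics, pixels), "origin" and "rotation" of the camera in the world. Camera axes: x right, y up, looking along -z (the intrinsics and any distortion apply to the point x, -y, -z); pixel columns grow to the right and rows downward; lengths in m; the calibration is good to about 2 mm. A picture is of the moment at which its call begins. There is no depth.
- bot.job_done(): hands the job in, once; it reports no verdict.
Trained networks look in the newest picture that a camera, given by its name, has taken for a name from the list of things; names that differ only in an ending like _2 or _b are one class to them, and where a whole thing is asked for, a point or a joint stands for the part that bears it (a point fixed in the world has none). Each returns a list of dicts, best first, with "conf" (0 to 1); they miss things now and then, are a little off and sometimes report something else, mostly with a low value. They report only what shows in the picture. A call takes as long as a camera call.
- recognise(query, camera): "box" ([left, top, right, bottom] in pixels, round what is visible of it).
The state is a dict: "time": time; "q": joint angles; "qd": joint speeds; "joint_efforts": joint torques, N m; "ee_pos": TCP position; "tcp_rot": TCP orientation; "wrist_force": force on the tool from outside, world axes, zero at the start; "torque": the same for the moment, N m; "opening": finger opening in m.
Only numpy, scipy, OpenCV 4.12 (cv2) and the standard library are available. Lean on these libraries where they do the work, as an engineer would, in place of code of your own. Each camera call takes 0.05 s, during which the arm holds its last target.

## Working session

There is one attempt and no reset: what is moved stays moved. The work goes in short steps, Python scripts to look and compute and a tool call to move; the robot and the scene stay as the last step left them, time stands still between calls to the robot, and variables do not carry over. Pictures are saved under pics/ and viewed, and the job is handed in when it is done.

Besides the shell and the picture viewer there is one more tool, called by a JSON object that holds its "name" and its "arguments", one argument or row to a line. apply_moves: Moves the arm, as the interface text tells. Its arguments: {"type":"object","properties":{"targets":{"type":"array"},"newtons":{"type":"number"}},"required":["targets"]}

```bash
mkdir -p pics; python3 - <<'E'
from workcell import bot, camera, recognise
import cv2, numpy as np
o=bot.get_obs()
print({k:np.round(v,3).tolist() for k,v in o.items()})
for n in ["scene","side","wrist"]:
    c=camera(n); cv2.imwrite(f"pics/{n}0.png",c["img"][:,:,::-1])
    print(n,c["intrinsics"].round(1).tolist(),np.round(c["origin"],3).tolist(),np.round(c["rotation"],3).tolist(),[k for k in c])
    if n!="wrist":
        for q in ["tray_empty","tray_seals","tray_bearings","marker_empty","marker_empty_edge","marker_empty_pivot","seal_a","bearing_a","wrench","driver","screwdriver"]:
            print(q,[(np.round(d["box"]).tolist(),round(d["conf"],2)) for d in recognise(q,n)])
print(bot.get_obs()["time"])
E
```

```text
{'time': 0.0, 'q': [65.489, 5.011, 10.033, 95.099, 0.001, 90.001], 'qd': [-0.045, 0.026, -0.076, 0.054, 0.015, 0.075], 'joint_efforts': [0.003, -52.039, 46.48, 0.016, 0.0, -0.0], 'ee_pos': [0.228, 0.5, 0.204], 'tcp_rot': [-179.924, -0.001, 155.488], 'wrist_force': [-0.586, 0.146, -0.284], 'torque': [-0.002, 0.027, 0.033], 'opening': 0.085}
scene [[420.7, 0.0, 253.3], [0.0, 420.7, 186.4], [0.0, 0.0, 1.0]] [1.405, -0.217, 0.858] [48.674, 0.444, 76.466] ['img', 'intrinsics', 'origin', 'rotation']
tray_empty [([244.0, 171.0, 318.0, 268.0], 0.96), ([182.0, 228.0, 200.0, 244.0], 0.23)]
tray_seals [([147.0, 173.0, 212.0, 268.0], 0.87)]
tray_bearings [([313.0, 158.0, 377.0, 241.0], 0.79), ([348.0, 211.0, 364.0, 224.0], 0.52), ([154.0, 171.0, 184.0, 204.0], 0.41)]
marker_empty [([244.0, 176.0, 273.0, 205.0], 0.66)]
marker_empty_edge [([314.0, 156.0, 381.0, 242.0], 0.34)]
marker_empty_pivot [([240.0, 177.0, 318.0, 267.0], 0.55)]
seal_a [([185.0, 227.0, 202.0, 242.0], 0.69), ([161.0, 237.0, 177.0, 255.0], 0.48)]
bearing_a [([344.0, 208.0, 365.0, 224.0], 0.68), ([327.0, 217.0, 342.0, 223.0], 0.6
[... 473 characters left out ...]
), ([183.0, 177.0, 261.0, 221.0], 0.33)]
tray_bearings [([160.0, 214.0, 243.0, 271.0], 0.74)]
marker_empty [([233.0, 183.0, 268.0, 194.0], 0.57)]
marker_empty_edge [([237.0, 182.0, 262.0, 198.0], 0.72), ([158.0, 214.0, 243.0, 271.0], 0.42)]
marker_empty_pivot [([183.0, 177.0, 261.0, 219.0], 0.62)]
seal_a [([250.0, 158.0, 264.0, 169.0], 0.55)]
bearing_a [([189.0, 227.0, 206.0, 245.0], 0.72), ([210.0, 233.0, 244.0, 250.0], 0.59)]
wrench [([277.0, 208.0, 287.0, 214.0], 0.54)]
driver [([252.0, 307.0, 264.0, 333.0], 0.67)]
screwdriver []
wrist [[335.2, 0.0, 258.2], [0.0, 335.2, 194.3], [0.0, 0.0, 1.0]] [0.164, 0.529, 0.373] [-16.192, 0.023, 65.514] ['img', 'intrinsics', 'origin', 'rotation']
1.25
```

```bash
python3 - <<'E'
import cv2
a=cv2.imread("pics/scene0.png")[110:300,70:400]; cv2.imwrite("pics/s0c.png",cv2.resize(a,(792,456),interpolation=cv2.INTER_CUBIC))
a=cv2.imread("pics/side0.png")[120:350,130:350]; cv2.imwrite("pics/d0c.png",cv2.resize(a,None,fx=2.6,fy=2.6,interpolation=cv2.INTER_CUBIC))
E
```

```text
(no output)
```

View pics/s0c.png

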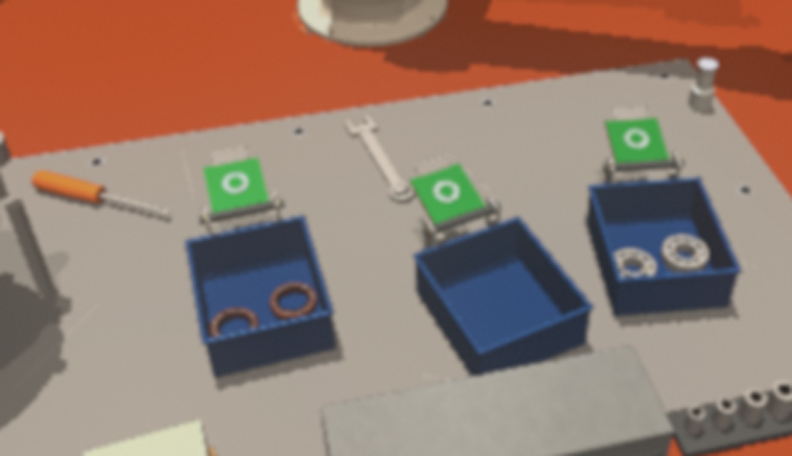

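View pics/d0c.png

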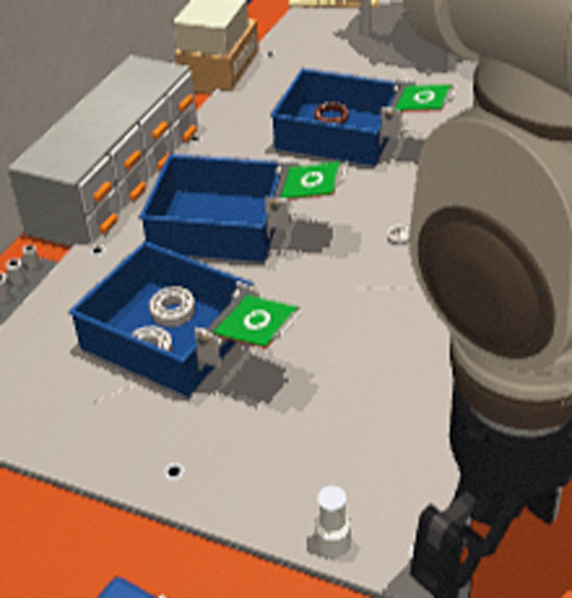

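View pics/scene0.png

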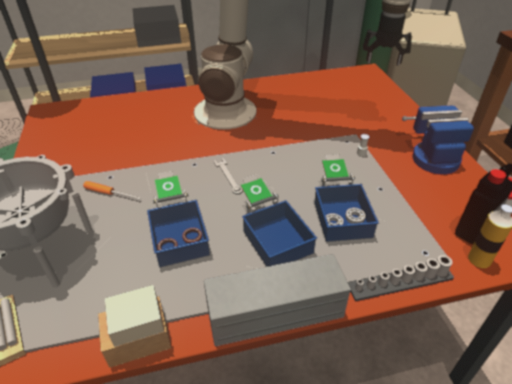

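```bash
python3 - <<'E'
import cv2
a=cv2.imread("pics/scene0.png")[165:270,235:325]; cv2.imwrite("pics/s0e.png",cv2.resize(a,None,fx=5.7,fy=5.7,interpolation=cv2.INTER_CUBIC))
a=cv2.imread("pics/side0.png")[165:235,175:285]; cv2.imwrite("pics/d0e.png",cv2.resize(a,None,fx=7,fy=7,interpolation=cv2.INTER_CUBIC))
E
```

```text
(no output)
```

View pics/s0e.png

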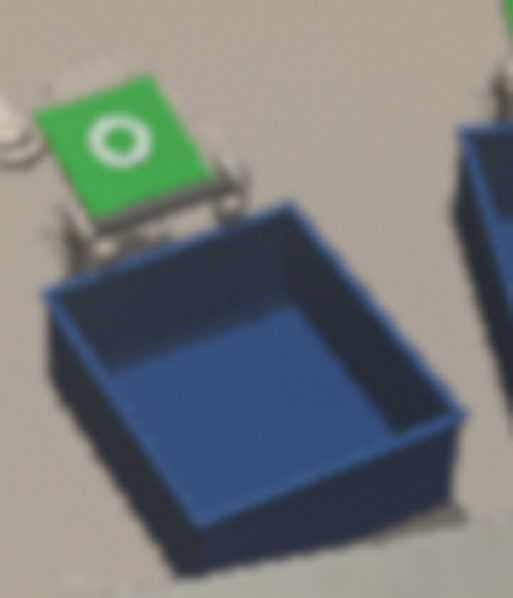

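View pics/d0e.png

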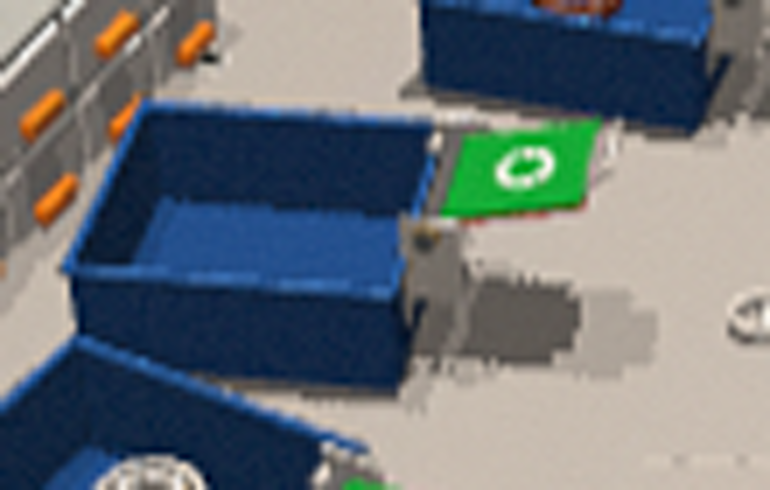

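```bash
cat > h.py <<'E'
import numpy as np
from scipy.spatial.transform import Rotation as R
from scipy.optimize import least_squares
CAM={"scene":(np.array([[420.7,0,253.3],[0,420.7,186.4],[0,0,1.]]),[1.405,-0.217,0.858],[48.674,0.444,76.466]),
"side":(np.array([[384.5,0,257.4],[0,384.5,191.9],[0,0,1.]]),[0.18,0.884,0.835],[52.84,1.148,-158.572])}
def proj(P,n):
    K,o,r=CAM[n]; p=(np.atleast_2d(P)-o)@R.from_euler("xyz",r,degrees=True).as_matrix()
    q=np.c_[p[:,0],-p[:,1],-p[:,2]]@K.T
    return q[:,:2]/q[:,2:]
def tray2w(p,L):
    c,s=np.cos(p[2]),np.sin(p[2]); L=np.atleast_2d(L).astype(float)
    return np.c_[p[0]+c*L[:,0]-s*L[:,1],p[1]+s*L[:,0]+c*L[:,1],.012+L[:,2]]
def mk(th,r,y,h=0.):  # marker point: r from pin, y along pin, h to green side
    return [-.088-r*np.cos(th)+h*np.sin(th), y, .078+r*np.sin(th)+h*np.cos(th)]
E
cat > fit.py <<'E'
from h import *
S=np.array([[47,293],[292,204],[462,416],[197,526],  [37,112],[152,76]])/5.7+[235,165]
D=np.array([[432,122],[396,297],[65,270],[145,102],[602,120],[587,207]])/7+[175,165]
rim=[[-.075,-.065,.065],[-.075,.065,.065],[.075,.065,.065],[.075,-.065,.065]]
rd=[rim[0],rim[1],rim[2],rim[3]]
def f(p):
    th=p[3]; m=[mk(th,.071,-.032,.002),mk(th,.071,.032,.002)]
    return np.r_[(proj(tray2w(p,rim+m),"scene")-S).ravel(),(proj(tray2w(p,rd+m),"side")-D).ravel()]
s=least_squares(f,[.5,0,.4,.1],loss="soft_l1"); p=s.x
print("xy yaw theta",p[:2].round(4),np.degrees(p[2:]).round(2)); print(f(p).reshape(-1,2).round(2).tolist())
print("pivot",tray2w(p,mk(p[3],0,0)).round(4),"edge",tray2w(p,mk(p[3],.084,0,.009)).round(4))
E
python3 fit.py
```

```text
xy yaw theta [0.7022 0.0115] [12.79 10.91]
[[-0.6, -1.33], [-0.21, -1.08], [0.08, -1.2], [0.08, -1.98], [-1.03, -0.03], [-0.29, -0.56], [0.5, -0.16], [-2.34, -0.97], [-1.4, -0.9], [-1.38, -0.43], [-1.25, 0.73], [-2.1, 0.26]]
pivot [[ 0.6164 -0.008   0.09  ]] edge [[ 0.5376 -0.0259  0.1147]]
```

{"name": "apply_moves", "arguments": {
  "targets": [5.7,-18.7,1,0,0,-23.8,0,5.7,-18.7,1,0,0,-23.8,0,5.7,-18.7,1,0,0,-23.8,0,5.7,-18.7,1,0,0,-23.8,0,5.7,-18.7,1,0,0,-23.8,0],
  "newtons": 20
}}

```text
time: 1.75
ee_pos: [0.301, 0.2599, 0.2179]
tcp_rot: [180.0, -0.0, 112.2]
wrist_force: [1.4, 1.2, 0.1]
opening: 0.0125
```

```bash
python3 - <<'E'
from h import *
import fit
for cam in ("scene","side"):
    sl=slice(0,12) if cam=="scene" else slice(12,24)
    s=least_squares(lambda p:fit.f(p)[sl],fit.p); print(cam,s.x[:2].round(4),np.degrees(s.x[2:]).round(1),np.sqrt(np.mean(s.fun**2)).round(2))
# joint with per-camera pixel bias
s=least_squares(lambda q: np.r_[fit.f(q[:4])-np.r_[np.tile(q[4:6],6),np.tile(q[6:8],6)], q[4:]/1.0],np.r_[fit.p,0,0,0,0])
print(s.x[:2].round(4),np.degrees(s.x[2:4]).round(1),s.x[4:].round(2))
E
```

```text
xy yaw theta [0.7022 0.0115] [12.79 10.91]
[[-0.6, -1.33], [-0.21, -1.08], [0.08, -1.2], [0.08, -1.98], [-1.03, -0.03], [-0.29, -0.56], [0.5, -0.16], [-2.34, -0.97], [-1.4, -0.9], [-1.38, -0.43], [-1.25, 0.73], [-2.1, 0.26]]
pivot [[ 0.6164 -0.008   0.09  ]] edge [[ 0.5376 -0.0259  0.1147]]
scene [0.7069 0.0107] [12.5 13.7] 0.33
side [0.6969 0.0129] [14.3 11.8] 0.55
[0.7017 0.0111] [13.  13.5] [-0.44 -1.16 -1.04 -0.48]
```

{"name": "apply_moves", "arguments": {
  "targets": [3.3,-10.7,0.6,0,0,-16.6,0,3.3,-10.7,0.6,0,0,-16.6,0,3.3,-10.7,0.6,0,0,-16.6,0,3.3,-10.7,0.6,0,0,-16.6,0,3.3,-10.7,0.6,0,0,-16.6,0]
}}

```text
time: 2.25
ee_pos: [0.3746, 0.021, 0.2316]
tcp_rot: [179.9, -0.0, 69.2]
wrist_force: [2.0, 2.2, 0.7]
opening: 0.0001
```

{"name": "apply_moves", "arguments": {
  "targets": [0.8,-2.7,0.1,0,0,-9.4,0,0.8,-2.7,0.1,0,0,-9.4,0,0.8,-2.7,0.1,0,0,-9.4,0,0.8,-2.7,0.1,0,0,-9.4,0,0.8,-2.7,0.1,0,0,-9.4,0]
}}

```text
time: 2.75
ee_pos: [0.3986, -0.0584, 0.2341]
tcp_rot: [-180.0, -0.0, 26.1]
wrist_force: [-0.6, 0.0, 0.4]
opening: 0.0
```

{"name": "apply_moves", "arguments": {
  "targets": [0,0,0,0,0,-2.3,0,0,0,0,0,0,-2.3,0,0,0,0,0,0,-2.3,0]
}}

```text
time: 3.05
ee_pos: [0.3985, -0.058, 0.2342]
tcp_rot: [180.0, -0.0, 12.7]
wrist_force: [0.3, 0.5, 0.1]
opening: 0.0
```

```bash
python3 - <<'E'
from workcell import bot, camera, recognise
import cv2, numpy as np
o=bot.get_obs(); print(o["time"],np.round(o["q"],1),np.round(o["ee_pos"],4),np.round(o["tcp_rot"],1),np.round(o["wrist_force"],1))
c=camera("wrist"); cv2.imwrite("pics/w1.png",cv2.resize(c["img"][:,:,::-1],(768,576)))
print(c["intrinsics"].tolist(),c["origin"],c["rotation"])
E
```

```text
3.05 [ -8.3 -14.2  -4.5  99.6  -0.  159. ] [ 0.3985 -0.058   0.2342] [180.   -0.   12.7] [0.3 0.5 0.1]
[[335.1538900959762, 0.0, 258.1735845761693], [0.0, 335.1538900959762, 194.32086130659883], [0.0, 0.0, 1.0]] [ 0.46723168 -0.04277716  0.40244492] [-1.61232830e+01 -4.58113212e-02 -7.72751001e+01]
```

View pics/w1.png

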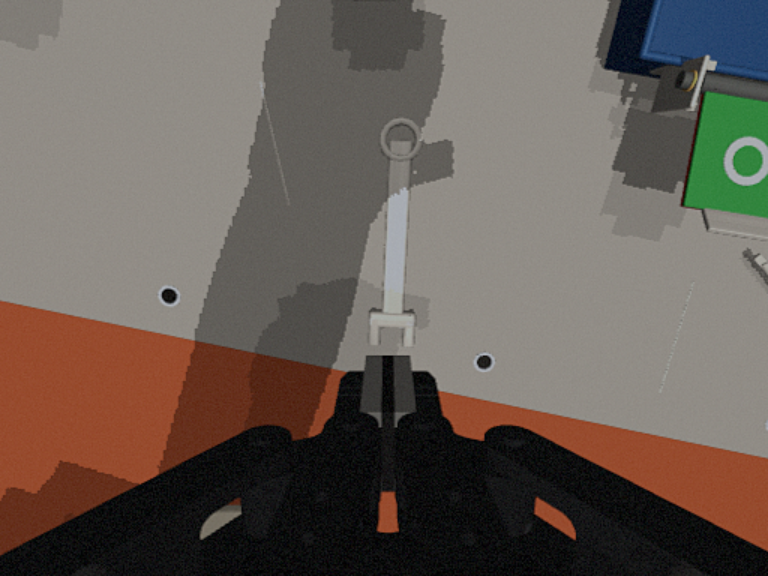

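{"name": "apply_moves", "arguments": {
  "targets": [0.5,0.1,0,0.3,-1.4,0,0,1,0.2,-0.5,0.6,-2.8,0,0,1.5,0.3,-1,0.9,-4.2,0,0,2,0.4,-1.5,1.2,-5.6,0,0,2,0.4,-2,1.6,-6.9,0,0]
}}

```text
time: 3.6
ee_pos: [0.4688, -0.0503, 0.175]
tcp_rot: [-179.4, -42.2, 13.0]
wrist_force: [-88.6, 37.4, 12.3]
opening: 0.0
```

```bash
python3 - <<'E'
from workcell import bot, camera, recognise
import cv2, numpy as np
o=bot.get_obs(); print(o["time"],np.round(o["q"],1),np.round(o["ee_pos"],4),np.round(o["tcp_rot"],1),np.round(o["wrist_force"],1))
c=camera("wrist"); cv2.imwrite("pics/w2.png",cv2.resize(c["img"][:,:,::-1],(768,576)));np.savez("w2.npz",**c)
print(c["origin"],c["rotation"])
for q in ["marker_empty_edge","tray_empty"]:print(q,[(np.round(d["box"]).tolist(),round(d["conf"],2)) for d in recognise(q,"wrist")])
E
```

```text
3.6 [-20.7 -48.6 -43.3  58.6  22.4 153.5] [ 0.4688 -0.0503  0.175 ] [-179.4  -42.2   13. ] [-88.6  37.4  12.3]
[ 0.40958094 -0.06614376  0.34688247] [ 26.03725164   0.41074751 -76.5438794 ]
marker_empty_edge [([216.0, 106.0, 291.0, 174.0], 0.7)]
tray_empty [([188.0, 10.0, 317.0, 174.0], 0.63), ([468.0, 149.0, 512.0, 192.0], 0.61)]
```

View pics/w2.png

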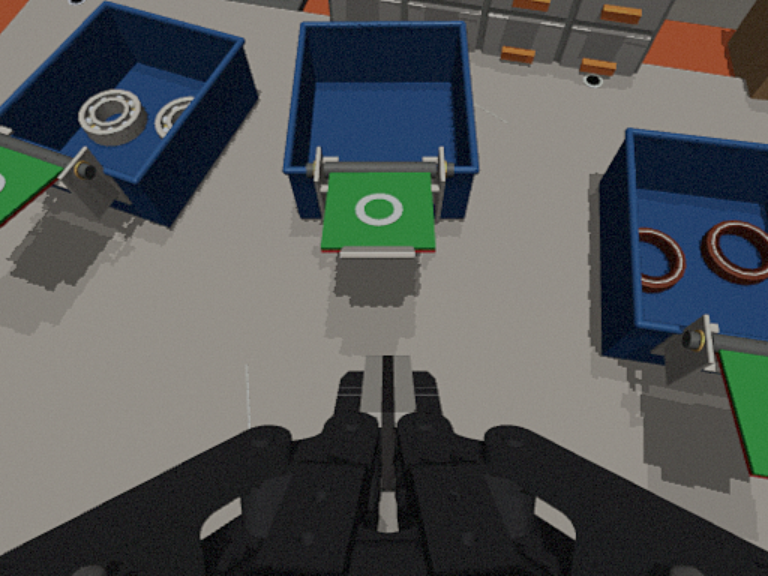

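```bash
python3 - <<'E'
from workcell import bot, camera, recognise
import cv2, numpy as np
def show():
    o=bot.get_obs(); print(o["time"],np.round(o["q"],2),np.round(o["qd"],1),np.round(o["ee_pos"],4),np.round(o["wrist_force"],1),np.round(o["torque"],1))
show()
for n in ["scene","side"]:
    c=camera(n); cv2.imwrite(f"pics/{n}2.png",c["img"][:,:,::-1]); show()
E
```

```text
3.75 [-20.87 -48.44 -43.54  58.85  22.22 153.59] [ 2.  -1.2  8.8  1.4 -1.8  1. ] [ 0.4662 -0.0517  0.1694] [-0.   0.4  0.7] [-0.1  0.5  0. ]
3.8 [-20.78 -48.5  -43.17  58.89  22.17 153.64] [ 1.4 -0.9  5.7  0.3 -0.6  0.8] [ 0.4676 -0.0518  0.1745] [-0.7  0.4  0.9] [-0.1  0.6  0. ]
3.85 [-20.72 -48.54 -42.96  58.9   22.16 153.67] [ 1.  -0.5  3.2  0.1 -0.1  0.5] [ 0.4685 -0.0516  0.1776] [1.  0.2 0. ] [-0.1  0.6 -0.1]
```

View pics/scene2.png

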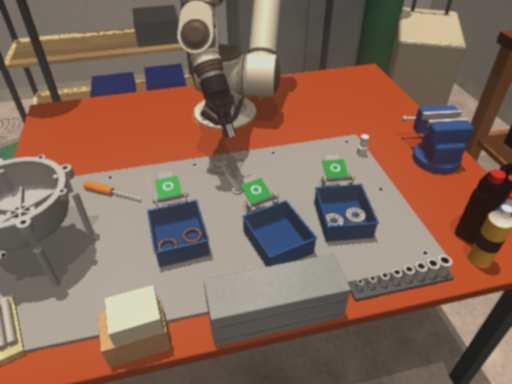

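View pics/side2.png

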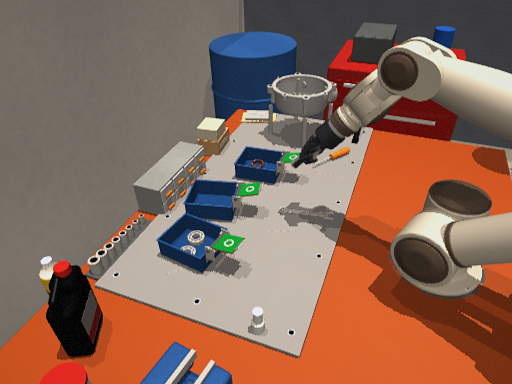

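```bash
cat > fit2.py <<'E'
from h import *
import h, fit
c=np.load("w2.npz"); h.CAM["wrist"]=(c["intrinsics"],c["origin"],c["rotation"])
W=np.array([[478,168],[286,170],[303,24],[466,24],[435,249],[321,249]])/1.5   # order: front -y, front +y, rear +y, rear -y, marker -y,+y
def fw(p):
    m=[mk(p[3],.071,-.032,.002),mk(p[3],.071,.032,.002)]
    return (proj(tray2w(p,fit.rim+m),"wrist")-W).ravel()
if __name__=="__main__":
    s=least_squares(fw,fit.p); print("wrist",s.x[:2].round(4),np.degrees(s.x[2:]).round(1),s.fun.reshape(-1,2).round(2).tolist())
    print("at joint fit",fw(fit.p).reshape(-1,2).round(1).tolist())
    s=least_squares(lambda q: np.r_[fit.f(q[:4])-np.r_[np.tile(q[4:6],6),np.tile(q[6:8],6)], fw(q[:4])-np.tile(q[8:10],6),q[4:]/1.0],np.r_[fit.p,np.zeros(6)])
    p=s.x; print(p[:2].round(4),np.degrees(p[2:4]).round(1),p[4:].round(2))
    print("pivot",tray2w(p,mk(p[3],0,0)).round(4),"edge",tray2w(p,mk(p[3],.084,0,.009)).round(4))
E
python3 fit2.py
```

```text
xy yaw theta [0.7022 0.0115] [12.79 10.91]
[[-0.6, -1.33], [-0.21, -1.08], [0.08, -1.2], [0.08, -1.98], [-1.03, -0.03], [-0.29, -0.56], [0.5, -0.16], [-2.34, -0.97], [-1.4, -0.9], [-1.38, -0.43], [-1.25, 0.73], [-2.1, 0.26]]
pivot [[ 0.6164 -0.008   0.09  ]] edge [[ 0.5376 -0.0259  0.1147]]
wrist [0.6989 0.0084] [12.9 13.7] [[-0.29, 1.3], [-0.14, -0.37], [0.61, -0.8], [-0.91, -0.85], [1.07, 0.26], [-0.52, -0.08]]
at joint fit [[-2.9, -1.6], [-2.1, -3.5], [-0.8, -3.0], [-2.8, -2.9], [-2.5, -0.8], [-2.9, -1.2]]
[0.7002 0.0093] [13.  13.2] [-1.18 -1.39 -0.46 -0.66 -0.47 -0.89]
pivot [[ 0.6144 -0.0105  0.09  ]] edge [[ 0.5367 -0.0284  0.118 ]]
```

```bash
cat > plan.py <<'E'
from h import *
PIV=np.array([.6144,-.0105,.09]); YAW=np.radians(13.0); T=.011
U=np.array([np.cos(YAW),np.sin(YAW)])
def red(th):  # red-side outline points (h,z) rel. pivot
    a=np.radians(35); P=[]
    for r,g in [(x,-.002) for x in np.linspace(.02,.071,30)]+[(.071+s*np.cos(a)+.00175*np.sin(a)*0, -.002+s*np.sin(a)) for s in np.linspace(0,.016,10)]:
        P.append([-r*np.cos(th)+g*np.sin(th), r*np.sin(th)+g*np.cos(th)])
    return np.array(P)
def tcp(thd,bd,over=None):
    th,b=np.radians(thd),np.radians(bd); d=np.array([np.sin(b),-np.cos(b)]); n=np.array([np.cos(b),np.sin(b)])
    P=red(th)
    if thd<=100:
        bend=P[29]; tip=bend@d+(.004 if thd<60 else .004+.011*min(1,(thd-60)/30)); m=P@d<=tip+1e-6
        return tip*d+((P[m]@n).min()-T)*n
    # corner on paddle at r
    r=.058; c=np.array([-r*np.cos(th)-.002*np.sin(th), r*np.sin(th)-.002*np.cos(th)])
    return c-np.array([T,0])*(1 if thd<175 else 1)
def world(hz): return np.r_[PIV[:2]+U*hz[0],PIV[2]+hz[1]]
def beta(thd): return max(0,35*(1-(thd-13)/50))
if __name__=="__main__":
    for t in list(range(13,100,8))+list(range(105,181,10))+[180]:
        b=beta(t); hz=tcp(t,b); print(t,round(b,1),(hz*1000).round(1),world(hz).round(4))
    b=np.radians(35); n=np.array([np.cos(b),np.sin(b)])
    print("pre 25mm",world(tcp(13,35)-.025*n).round(4))
E
python3 plan.py
```

```text
13 35.0 [-77.9   3.3] [ 0.5385 -0.028   0.0933]
21 29.4 [-75.7  14.1] [ 0.5406 -0.0275  0.1041]
29 23.8 [-72.1  24.3] [ 0.5442 -0.0267  0.1143]
37 18.2 [-67.1  33.9] [ 0.549  -0.0256  0.1239]
45 12.6 [-61.5  42.5] [ 0.5545 -0.0243  0.1325]
53 7.0 [-54.8  50.2] [ 0.561  -0.0228  0.1402]
61 1.4 [-47.1  56.5] [ 0.5685 -0.0211  0.1465]
69 0 [-38.3  58.3] [ 0.5771 -0.0191  0.1483]
77 0 [-28.9  58.5] [ 0.5862 -0.017   0.1485]
85 0 [-19.2  57.4] [ 0.5957 -0.0148  0.1474]
93 0 [-10.  56.] [ 0.6046 -0.0128  0.146 ]
105 0 [ 2.1 56.5] [ 0.6164 -0.01    0.1465]
115 0 [11.7 53.4] [ 0.6258 -0.0079  0.1434]
125 0 [20.6 48.7] [ 0.6345 -0.0059  0.1387]
135 0 [28.6 42.4] [ 0.6423 -0.0041  0.1324]
145 0 [35.4 34.9] [ 0.6489 -0.0025  0.1249]
155 0 [40.7 26.3] [ 0.6541 -0.0013  0.1163]
165 0 [44.5 16.9] [ 6.578e-01 -5.000e-04  1.069e-01]
175 0 [46.6  7. ] [ 0.6598 -0.      0.097 ]
180 0 [47.  2.] [6.602e-01 1.000e-04 9.200e-02]
pre 25mm [ 0.5185 -0.0326  0.079 ]
```

{"name": "apply_moves", "arguments": {
  "targets": [0.3,0.1,-0.3,-0.1,0.4,0,0,0.6,0.2,-1,-0.2,0.8,0,0,0.9,0.3,-1.7,-0.3,1.2,0,0,1.2,0.4,-2.4,-0.3,1.2,0,0,1.3,0.5,-2.8,-0.3,1.2,0,0]
}}

```text
time: 4.35
ee_pos: [0.5089, -0.0355, 0.0938]
tcp_rot: [-179.7, -34.7, 13.1]
wrist_force: [0.0, 0.3, -0.3]
opening: 0.0
```

```bash
cat > st.py <<'E'
from workcell import bot, camera, recognise
import cv2, numpy as np, sys
o=bot.get_obs(); print(o["time"],np.round(o["q"],1),np.round(o["ee_pos"],4),np.round(o["tcp_rot"],1),np.round(o["wrist_force"],1))
for a in sys.argv[2:]:
    c=camera(a); im=c["img"][:,:,::-1]; np.savez(f"{a}{sys.argv[1]}.npz",**c)
    cv2.imwrite(f"pics/{a}{sys.argv[1]}.png",cv2.resize(im,(768,576)))
E
python3 st.py 3 wrist
```

```text
4.35 [-12.9 -36.5 -43.2  51.5  14.7 158.1] [ 0.5089 -0.0355  0.0938] [-179.7  -34.7   13.1] [ 0.   0.3 -0.3]
```

View pics/wrist3.png

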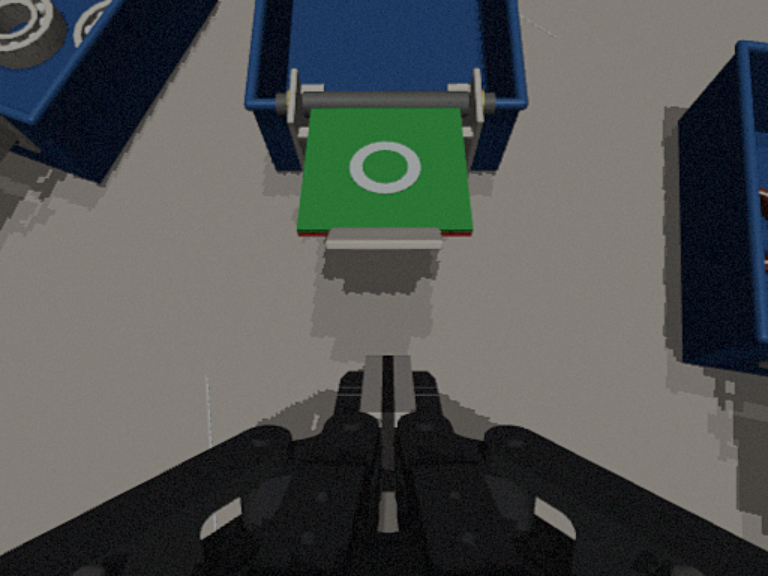

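```bash
python3 - <<'E' | tail -3
from h import *
import h, fit
c=np.load("wrist3.npz"); h.CAM["wrist"]=(c["intrinsics"],c["origin"],c["rotation"])
W=np.array([[472,231],[298,231],[441,247],[327,247],[527,103],[247,103]])/1.5
def fw(p):
    m=[mk(p[3],.071,-.032,.002),mk(p[3],.071,.032,.002),mk(p[3],.084,-.02,.009),mk(p[3],.084,.02,.009)]
    return (proj(tray2w(p,m+[[-.075,-.065,.065],[-.075,.065,.065]]),"wrist")-W).ravel()
s=least_squares(fw,fit.p); p=s.x; print("wrist",p[:2].round(4),np.degrees(p[2:]).round(1),s.fun.reshape(-1,2).round(2).tolist())
print("pivot",tray2w(p,mk(p[3],0,0)).round(4),"edge",tray2w(p,mk(p[3],.084,0,.009)).round(4))
E
```

```text
pivot [[ 0.6164 -0.008   0.09  ]] edge [[ 0.5376 -0.0259  0.1147]]
wrist [0.7    0.0091] [13.  13.5] [[1.45, -0.0], [-1.65, -0.38], [2.29, 0.83], [-1.86, 0.56], [-1.15, -0.8], [0.79, -1.14]]
pivot [[ 0.6143 -0.0106  0.09  ]] edge [[ 0.5367 -0.0285  0.1183]]
```

{"name": "apply_moves", "arguments": {
  "targets": [0.4,0.1,0,0,0,0,0,0.85,0.2,-0.1,0,0,0,0,1.0,0.25,0.15,-0.1,0.45,0,0,1.05,0.25,0.35,-0.2,0.9,0,0,1.05,0.25,0.35,-0.2,0.9,0,0]
}}

```text
time: 4.9
ee_pos: [0.541, -0.0287, 0.1066]
tcp_rot: [-179.6, -29.2, 13.0]
wrist_force: [-0.0, 1.2, -0.1]
opening: -0.0001
```

```bash
python3 st.py 4 wrist side
```

```text
4.9 [ -9.3 -26.4 -33.7  55.5  11.  160.3] [ 0.541  -0.0287  0.1066] [-179.6  -29.2   13. ] [-0.   1.2 -0.1]
```

View pics/wrist4.png

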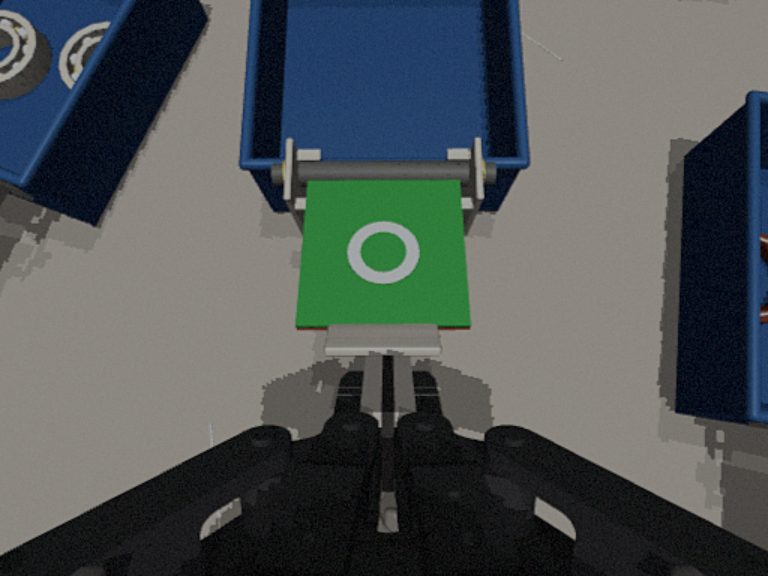

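View pics/side4.png

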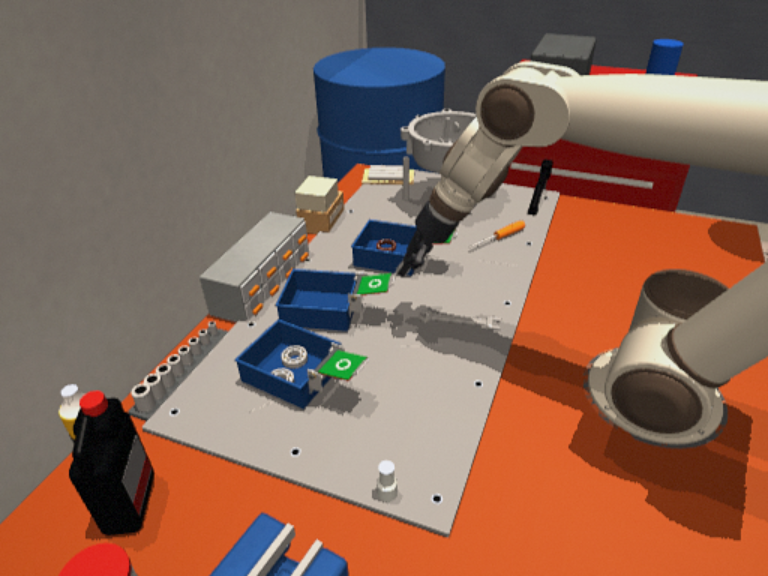

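```bash
cat > thfit.py <<'E'
from h import *
import h,sys
def fit_th(f,W,p0=(.700,.0092,np.radians(13.))):
    c=np.load(f); h.CAM["wrist"]=(c["intrinsics"],c["origin"],c["rotation"]); W=np.array(W)/1.5
    def fw(q):
        th=q[0]; m=[mk(th,.071,-.032,.002),mk(th,.071,.032,.002),mk(th,.084,-.02,.009),mk(th,.084,.02,.009)]
        return (proj(tray2w(p0,m+[mk(0,0,-.041),mk(0,0,.041)]),"wrist")-W-q[1:]).ravel()
    s=least_squares(lambda q:np.r_[fw(q),q[1:]],[.25,0,0]); print("theta",np.degrees(s.x[0]).round(1),s.x[1:].round(1),s.fun.reshape(-1,2).round(1).tolist() if len(s.fun)%2==0 else s.fun.round(1))
def projt(hz,f,yaw=13.):
    c=np.load(f); h.CAM["wrist"]=(c["intrinsics"],c["origin"],c["rotation"])
E
python3 - <<'E'
from thfit import *
fit_th("wrist4.npz",[[470,326],[297,326],[440,350],[326,350],[487,172],[285,172]])
# project fingertip points
import plan
c=np.load("wrist4.npz"); h.CAM["wrist"]=(c["intrinsics"],c["origin"],c["rotation"])
b=np.radians(29.2);u=np.array([np.cos(np.radians(13)),np.sin(np.radians(13)),0]);z=np.array([0,0,1.])
d=u*np.sin(b)-z*np.cos(b); n=u*np.cos(b)+z*np.sin(b); t=np.array([.541,-.0287,.1066])
for k in (-.011,0,.011): print(k,(proj(t+k*n,"wrist")*1.5).round(0))
E
```

```text
theta 13.9 [-0.5  2.3] [[1.9, -0.8], [-1.5, -1.0], [2.0, 1.7], [-1.7, 1.5], [-3.9, 0.5], [2.7, 0.5], [-0.5, 2.3]]
-0.011 [[386. 376.]]
0 [[386. 348.]]
0.011 [[386. 319.]]
```

```bash
python3 - <<'E'
from thfit import *
c=np.load("wrist4.npz"); h.CAM["wrist"]=(c["intrinsics"],c["origin"],c["rotation"])
b=np.radians(29.2);u=np.array([np.cos(np.radians(13)),np.sin(np.radians(13)),0]);z=np.array([0,0,1.])
d=u*np.sin(b)-z*np.cos(b); n=u*np.cos(b)+z*np.sin(b); t=np.array([.541,-.0287,.1066]); y=np.cross(u,z)
for k in (-.003,0,.004,.008,.011): print(k,[(proj(t+k*n-s*d,"wrist")*1.5).round(0)[0,1] for s in (0,.005,.01,.015,.02,.03,.04)],[(proj(t+k*n-s*d+.01*y,"wrist")*1.5).round(0)[0,0]-386 for s in (0,.02)])
im=c["img"][220:300,215:305,::-1]
import cv2; cv2.imwrite("pics/tip4.png",cv2.resize(np.clip(im.astype(float)*2,0,255).astype(np.uint8),None,fx=8,fy=7,interpolation=cv2.INTER_CUBIC))
E
```

```text
-0.003 [np.float64(356.0), np.float64(362.0), np.float64(368.0), np.float64(374.0), np.float64(381.0), np.float64(395.0), np.float64(412.0)] [np.float64(28.0), np.float64(31.0)]
0 [np.float64(348.0), np.float64(354.0), np.float64(360.0), np.float64(366.0), np.float64(372.0), np.float64(387.0), np.float64(403.0)] [np.float64(28.0), np.float64(31.0)]
0.004 [np.float64(338.0), np.float64(343.0), np.float64(349.0), np.float64(355.0), np.float64(361.0), np.float64(374.0), np.float64(390.0)] [np.float64(28.0), np.float64(31.0)]
0.008 [np.float64(327.0), np.float64(332.0), np.float64(338.0), np.float64(343.0), np.float64(349.0), np.float64(362.0), np.float64(377.0)] [np.float64(28.0), np.float64(31.0)]
0.011 [np.float64(319.0), np.float64(324.0), np.float64(329.0), np.float64(335.0), np.float64(340.0), np.float64(353.0), np.float64(367.0)] [np.float64(28.0), np.float64(31.0)]
```

View pics/tip4.png

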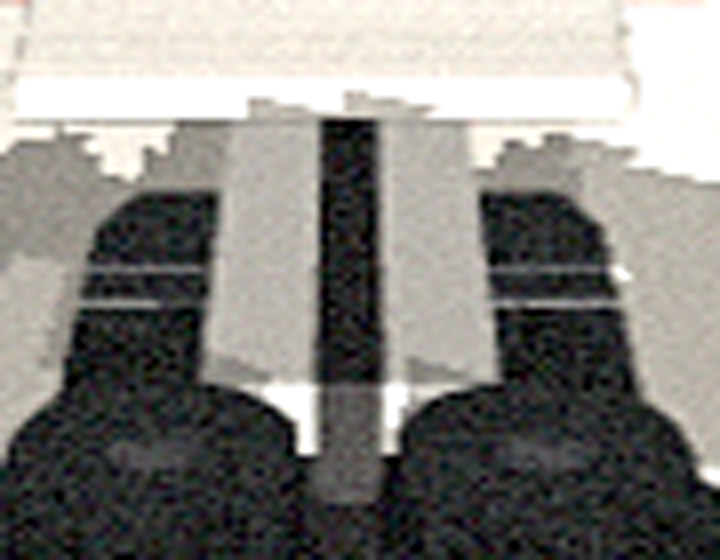

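```bash
sed -i 's/T=.011/T=-.003/; s/\.6144,-\.0105/.6143,-.0106/' plan.py; cat > rows.py <<'E'
# usage: rows.py x y z beta theta1 theta2 ... -> units from present pose
import sys; from plan import *
a=list(map(float,sys.argv[1:])); p0=np.array(a[:3]); b0=a[3]
for t in a[4:]:
    b=beta(t); s=(world(tcp(t,b))-p0)/.03; w=(b0-b)/6*np.array([-U[1],U[0]])
    print(t,round(b,1),s.round(2),w.round(2))
E
python3 rows.py .541 -.0287 .1066 29.2 13.9 17 21 25 29
```

```text
13.9 34.4 [ 0.29  0.11 -0.14] [ 0.19 -0.84]
17.0 32.2 [ 0.33  0.11 -0.01] [ 0.11 -0.49]
21.0 29.4 [0.38 0.13 0.14] [ 0.01 -0.03]
25.0 26.6 [0.44 0.14 0.3 ] [-0.1   0.42]
29.0 23.8 [0.52 0.16 0.45] [-0.2   0.88]
```

{"name": "apply_moves", "arguments": {
  "targets": [0.1,0.05,-0.1,0,0,0,0,0.25,0.1,-0.1,0,0,0,0,0.3,0.1,0,0,0,0,0,0.4,0.1,0.15,0,0,0,0,0.4,0.1,0.15,0,0,0,0]
}}

```text
time: 5.5
ee_pos: [0.5513, -0.0259, 0.1078]
tcp_rot: [-179.5, -29.1, 12.8]
wrist_force: [-0.0, -1.1, -0.3]
opening: 0.0002
```

```bash
python3 st.py 5 wrist
```

```text
5.5 [ -8.7 -24.7 -32.4  55.2  10.7 161. ] [ 0.5513 -0.0259  0.1078] [-179.5  -29.1   12.8] [-0.  -1.1 -0.3]
```

View pics/wrist5.png

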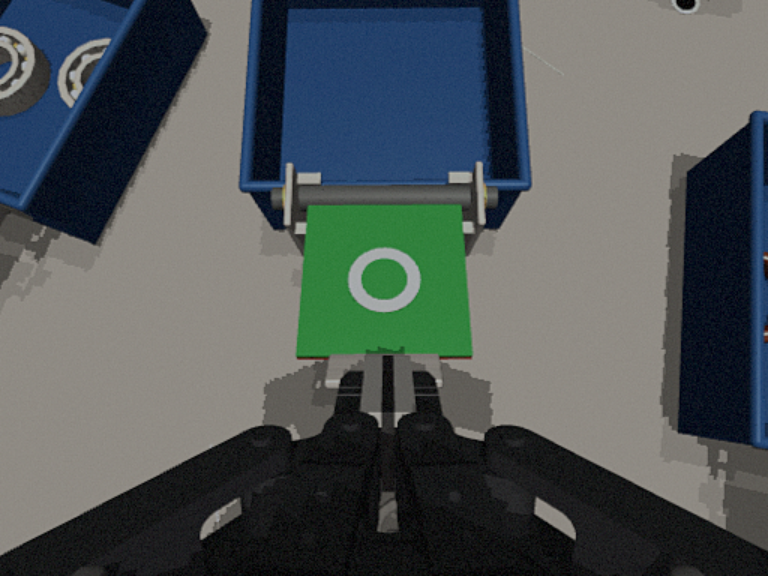

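```bash
python3 - <<'E'
from thfit import *
import cv2
fit_th("wrist5.npz",[[471,355],[297,355],[440,385],[326,385],[487,196],[285,196]])
c=np.load("wrist5.npz")
for th in (12,14,18,22): print(th,(proj(tray2w((.700,.0092,np.radians(13.)),[mk(np.radians(th),.071,0,.002),mk(np.radians(th),.084,0,.009),mk(0,0,0)]),"wrist")*1.5).round().tolist())
im=c["img"][215:295,190:325,::-1]
cv2.imwrite("pics/tip5.png",cv2.resize(np.clip(im.astype(float)*1.5,0,255).astype(np.uint8),None,fx=5.8,fy=5.8,interpolation=cv2.INTER_CUBIC))
E
python3 st.py 5 scene
```

```text
theta 12.9 [0.  2.7] [[1.6, 0.4], [-1.4, 0.3], [2.3, 0.8], [-1.4, 0.7], [-3.4, 0.2], [2.3, 0.4], [0.0, 2.7]]
12 [[384.0, 361.0], [384.0, 392.0], [385.0, 200.0]]
14 [[384.0, 358.0], [384.0, 388.0], [385.0, 200.0]]
18 [[384.0, 353.0], [383.0, 381.0], [385.0, 200.0]]
22 [[384.0, 346.0], [383.0, 372.0], [385.0, 200.0]]
5.55 [ -8.7 -24.7 -32.4  55.2  10.7 161. ] [ 0.551  -0.0258  0.1073] [-179.5  -29.    12.8] [-0.2  0.   0.1]
```

View pics/tip5.png

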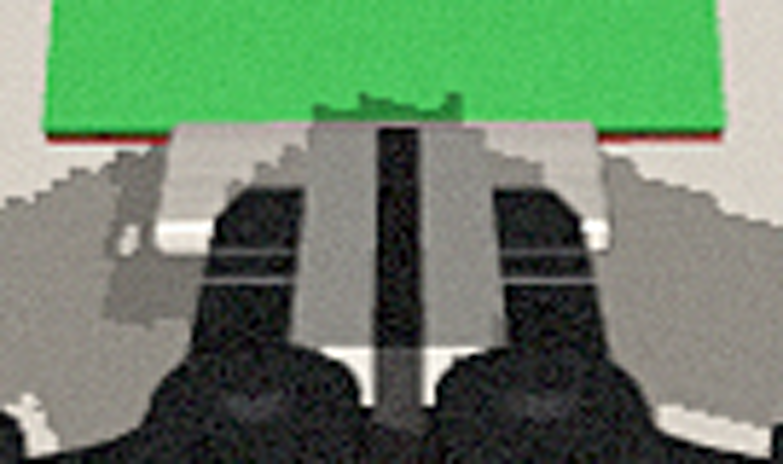

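```bash
python3 - <<'E'
import numpy as np, cv2
c=np.load("scene5.npz"); cv2.imwrite("pics/sc5.png",cv2.resize(c["img"][120:240,200:320,::-1],None,fx=5,fy=5,interpolation=cv2.INTER_CUBIC))
E
```

```text
(no output)
```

View pics/sc5.png

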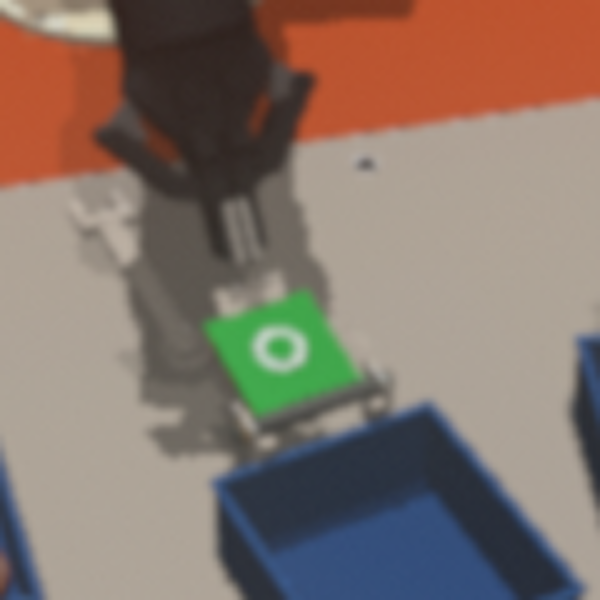

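```bash
python3 - <<'E'
from thfit import *
c=np.load("scene5.npz"); h.CAM["scene"]=(c["intrinsics"],c["origin"],c["rotation"])
w=np.load("wrist5.npz"); h.CAM["wrist"]=(w["intrinsics"],w["origin"],w["rotation"])
t=np.array([.551,-.0258,.1073]); print("TCP in scene crop",(proj(t,"scene")-[200,120])*5,"tab",(proj([.5367,-.0285,.1183],"scene")-[200,120])*5)
b=np.radians(29.1);u=np.array([np.cos(np.radians(13)),np.sin(np.radians(13)),0]);z=np.array([0,0,1.])
d=u*np.sin(b)-z*np.cos(b); n=u*np.cos(b)+z*np.sin(b)
for k,s in ((.011,.03),(.011,0),(-.003,0),(.004,.015)): print(k,s,((proj(t+k*n-s*d,"scene")-[200,120])*5).round(),(proj(t+k*n-s*d,"wrist")*1.5).round())
s=least_squares(lambda x: np.r_[(proj(x,"scene")-[200+242/5,120+258/5]).ravel(),(proj(x,"wrist")-np.array([387,356])/1.5).ravel()],t); x=s.x
print(x.round(4),s.fun.round(2),"k,s,y",(x-t)@n,-(x-t)@d,(x-t)@np.cross(z,u))
E
```

```text
TCP in scene crop [[251.93763191 306.86835725]] tab [[240.952298   276.01659561]]
0.011 0.03 [[247. 257.]] [[385. 354.]]
0.011 0 [[260. 310.]] [[386. 321.]]
-0.003 0 [[250. 306.]] [[386. 357.]]
0.004 0.015 [[249. 282.]] [[385. 356.]]
[ 0.5458 -0.0277  0.1384] [ 0.71 -0.05  0.11  0.05] k,s,y 0.010337127500123897 0.02982086137295855 -0.0007281950163940005
```

```bash
python3 - <<'E'
from thfit import *
import cv2
t=np.array([.4685,-.0516,.1776]); b=np.radians(42.5);u=np.array([np.cos(np.radians(13)),np.sin(np.radians(13)),0]);z=np.array([0,0,1.])
d=u*np.sin(b)-z*np.cos(b)
for n,o in (("scene",(190,90)),("side",(250,120))):
    im=cv2.imread(f"pics/{n}2.png"); im=cv2.resize(im[o[1]:o[1]+80,o[0]:o[0]+100],None,fx=7,fy=7,interpolation=cv2.INTER_CUBIC)
    for s,col in ((0,(0,0,255)),(.03,(0,255,255)),(.05,(255,255,0)),(.1,(255,0,255))):
        q=(proj(t-s*d,n)[0]-o)*7; cv2.circle(im,tuple(int(v) for v in q),4,col,-1)
    cv2.imwrite(f"pics/{n}2t.png",im)
E
```

```text
(no output)
```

View pics/scene2t.png

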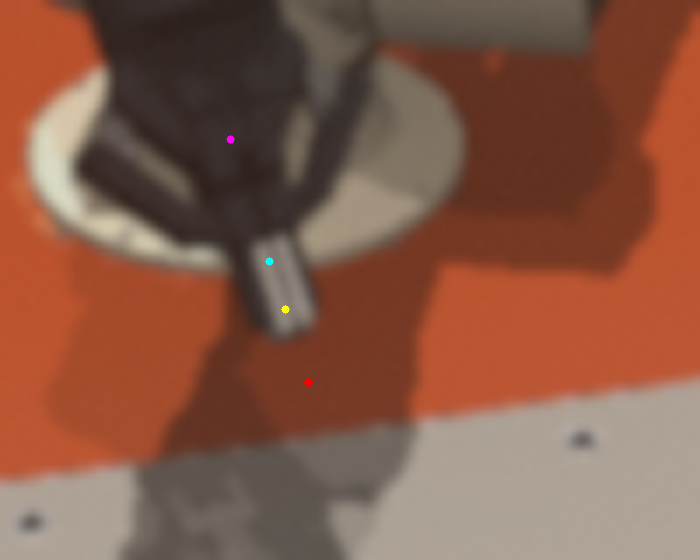

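View pics/side2t.png

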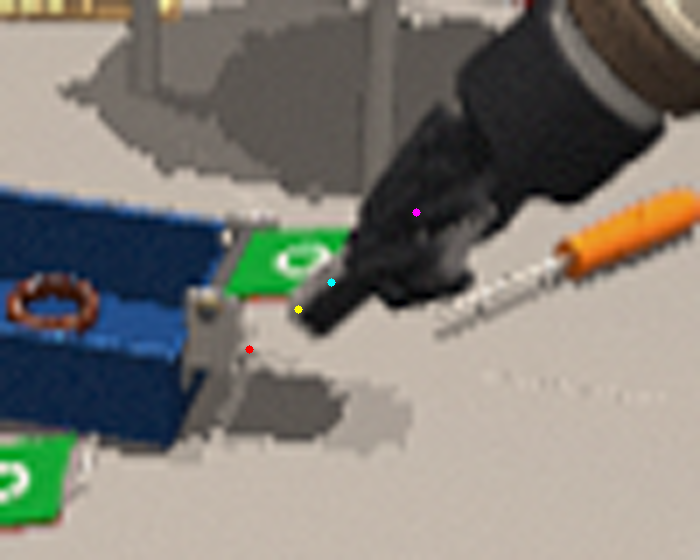

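```bash
python3 - <<'E'
s=open("plan.py").read()
s=s.replace("T=-.003","T=.011; S=.028").replace("def tcp(","def tip(")
s=s.replace("def world(","def tcp(thd,bd,off=0.):\n    b=np.radians(bd); return tip(thd,bd)+S*np.array([np.sin(b),-np.cos(b)])+off*np.array([np.cos(b),np.sin(b)])\ndef world(")
open("plan.py","w").write(s)
E
python3 plan.py | head -4; python3 - <<'E'
from plan import *
p0=np.array([.551,-.0258,.1073])
for nm,t,b,o in (("pre",13,29,-.03),("near",13,29,-.005),("c",13,29,0)):
    w=world(tcp(t,b,o)); print(nm,w.round(4),((w-p0)/.03).round(2))
E
```

```text
13 35.0 [-61.9 -19.6] [ 0.554  -0.0245  0.0704]
21 29.4 [-62.  -10.3] [ 0.5539 -0.0245  0.0797]
29 23.8 [-60.8  -1.3] [ 0.5551 -0.0243  0.0887]
37 18.2 [-58.4   7.3] [ 0.5574 -0.0237  0.0973]
pre [ 0.5236 -0.0315  0.0544] [-0.91 -0.19 -1.76]
near [ 0.5449 -0.0266  0.0665] [-0.2  -0.03 -1.36]
c [ 0.5491 -0.0256  0.069 ] [-0.06  0.01 -1.28]
```

{"name": "apply_moves", "arguments": {
  "targets": [-0.4,-0.1,0.3,0,0,0,0,-1.0,-0.2,0.3,0,0,0,0,-1.5,-0.3,0.2,0,0,0,0,-1.5,-0.3,-1.0,0,0,0,0,-1.2,-0.25,-1.75,0,0,0,0]
}}

```text
time: 6.1
ee_pos: [0.5137, -0.0335, 0.0528]
tcp_rot: [-179.5, -29.0, 12.7]
wrist_force: [0.3, 0.7, -1.2]
opening: -0.0002
```

```bash
python3 st.py 6 wrist scene side; python3 - <<'E'
import numpy as np, cv2
c=np.load("scene6.npz"); a=cv2.resize(c["img"][120:220,200:320,::-1],None,fx=5,fy=5,interpolation=cv2.INTER_CUBIC)
c=np.load("side6.npz"); b=cv2.resize(c["img"][150:230,190:310,::-1],None,fx=5,fy=5,interpolation=cv2.INTER_CUBIC)
cv2.imwrite("pics/sc6.png",a);cv2.imwrite("pics/sd6.png",b)
E
```

```text
6.1 [-10.7 -29.4 -41.4  51.3  11.6 159.2] [ 0.5137 -0.0335  0.0528] [-179.5  -29.    12.7] [ 0.3  0.7 -1.2]
```

View pics/sd6.png

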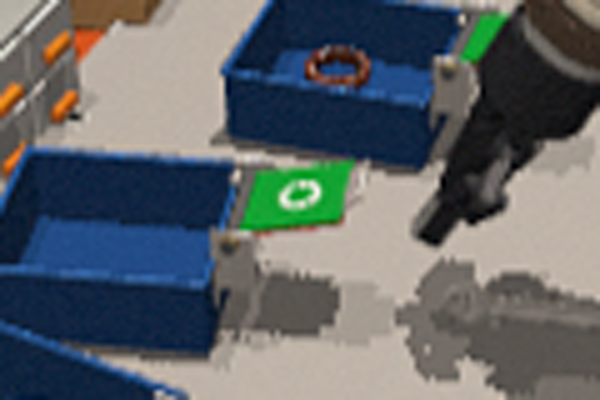

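View pics/wrist6.png

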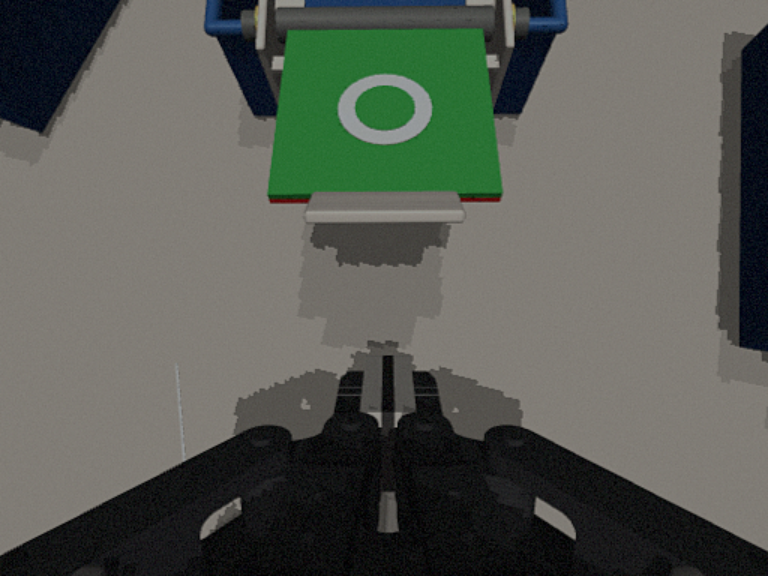

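```bash
sed -i 's/return max(0,35/return min(29,max(0,35/; s/\/50))$/\/50)))/' plan.py; python3 rows.py .5137 -.0335 .0528 29 13.5 17 21 25 29 33
```

```text
13.5 29 [1.19 0.26 0.56] [-0.  0.]
17.0 29 [1.25 0.28 0.72] [-0.  0.]
21.0 29 [1.33 0.3  0.89] [-0.  0.]
25.0 26.6 [1.35 0.3  1.05] [-0.09  0.39]
29.0 23.8 [1.38 0.31 1.2 ] [-0.19  0.84]
33.0 21.0 [1.41 0.32 1.34] [-0.3  1.3]
```

{"name": "apply_moves", "arguments": {
  "targets": [0.5,0.1,0,0,0,0,0,0.9,0.2,0.2,0,0,0,0,1.15,0.25,0.5,0,0,0,0,1.25,0.3,0.7,0,0,0,0,1.35,0.3,0.9,0,0,0,0]
}}

```text
time: 6.75
ee_pos: [0.5553, -0.0242, 0.0824]
tcp_rot: [-179.5, -29.0, 12.8]
wrist_force: [-0.5, 0.1, -0.5]
opening: 0.0001
```

```bash
python3 st.py 7 wrist
```

```text
6.75 [ -8.4 -23.8 -34.5  52.   10.6 161.2] [ 0.5553 -0.0242  0.0824] [-179.5  -29.    12.8] [-0.5  0.1 -0.5]
```

View pics/wrist7.png

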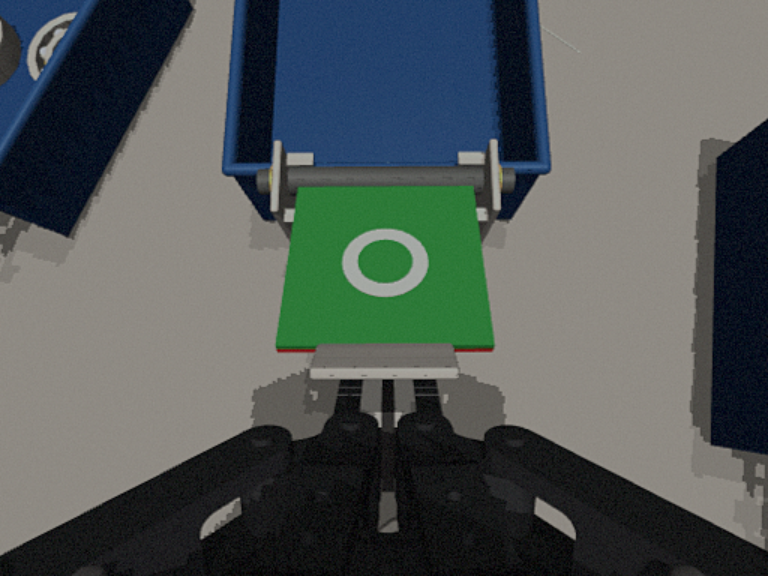

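```bash
python3 - <<'E'
from thfit import *
fit_th("wrist7.npz",[[493,347],[277,347],[456,374],[311,374],[513,180],[258,180]])
E
python3 rows.py .5553 -.0242 .0824 29 21 25 29 33 37 41 45
```

```text
theta 22.5 [0.4 2.3] [[1.9, -0.8], [-2.4, -0.9], [2.9, 1.8], [-2.4, 1.7], [-11.4, 0.1], [11.9, 0.4], [0.4, 2.3]]
21.0 29 [-0.06 -0.01 -0.09] [-0.  0.]
25.0 26.6 [-0.03 -0.01  0.06] [-0.09  0.39]
29.0 23.8 [-0.01 -0.    0.21] [-0.19  0.84]
33.0 21.0 [0.03 0.01 0.36] [-0.3  1.3]
37.0 18.2 [0.07 0.02 0.5 ] [-0.4   1.75]
41.0 15.4 [0.12 0.03 0.63] [-0.51  2.21]
45.0 12.6 [0.17 0.04 0.76] [-0.61  2.66]
```

{"name": "apply_moves", "arguments": {
  "targets": [0,0,0.05,-0.1,0.4,0,0,0,0,0.2,-0.2,0.85,0,0,0.05,0,0.35,-0.3,1.3,0,0,0.1,0,0.5,-0.4,1.75,0,0,0.1,0.05,0.65,-0.5,2.2,0,0]
}}

```text
time: 7.3
ee_pos: [0.558, -0.023, 0.1013]
tcp_rot: [-179.5, -15.4, 12.8]
wrist_force: [-0.6, -0.3, 0.2]
opening: -0.0
```

```bash
python3 st.py 8 wrist
```

```text
7.3 [ -5.2 -10.3 -17.8  68.    5.2 162.6] [ 0.558  -0.023   0.1013] [-179.5  -15.4   12.8] [-0.6 -0.3  0.2]
```

View pics/wrist8.png

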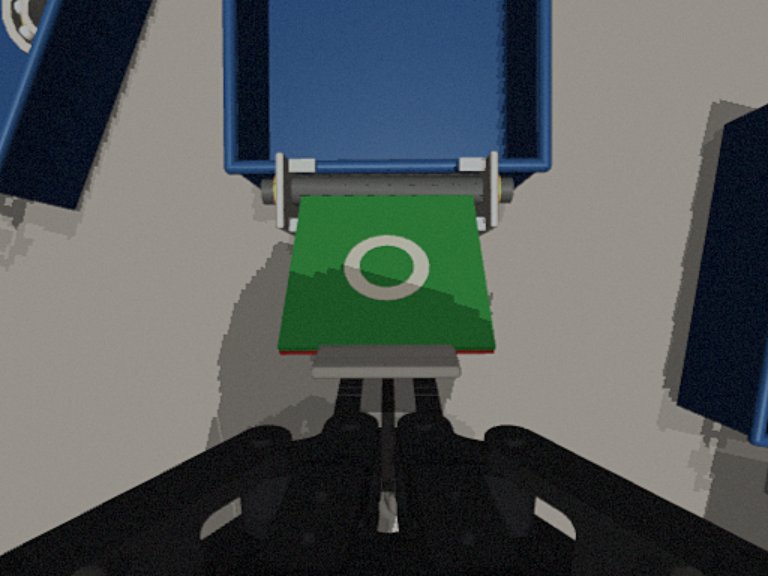

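```bash
python3 - <<'E'
from thfit import *
fit_th("wrist8.npz",[[495,351],[279,351],[460,374],[313,374],[513,189],[260,189]])
E
python3 rows.py .558 -.023 .1013 15.4 41 45 49 53 57 61 65 70
```

```text
theta 38.9 [0.2 2.4] [[1.0, -1.8], [-1.6, -1.8], [1.2, 1.9], [-1.7, 1.9], [-12.0, 0.9], [13.3, 1.3], [0.2, 2.4]]
41.0 15.4 [ 0.03 -0.01 -0.  ] [-0.  0.]
45.0 12.6 [ 0.08 -0.    0.13] [-0.1   0.45]
49.0 9.8 [0.14 0.01 0.25] [-0.21  0.91]
53.0 7.0 [0.21 0.03 0.37] [-0.31  1.36]
57.0 4.2 [0.29 0.05 0.48] [-0.42  1.82]
61.0 1.4 [0.37 0.07 0.57] [-0.52  2.27]
65.0 0 [0.49 0.09 0.61] [-0.58  2.5 ]
70.0 0 [0.67 0.13 0.64] [-0.58  2.5 ]
```

{"name": "apply_moves", "arguments": {
  "targets": [0.1,0,0.15,-0.1,0.45,0,0,0.15,0,0.25,-0.2,0.9,0,0,0.2,0.05,0.35,-0.3,1.35,0,0,0.3,0.05,0.5,-0.4,1.8,0,0,0.35,0.1,0.55,-0.5,2.25,0,0]
}}

```text
time: 7.85
ee_pos: [0.5686, -0.0201, 0.1179]
tcp_rot: [-179.4, -1.6, 12.8]
wrist_force: [-1.0, -1.4, 0.7]
opening: 0.0003
```

```bash
python3 st.py 9 wrist
```

```text
7.85 [ -2.5   5.2   0.6  84.1   1.  164.7] [ 0.5686 -0.0201  0.1179] [-179.4   -1.6   12.8] [-1.  -1.4  0.7]
```

View pics/wrist9.png

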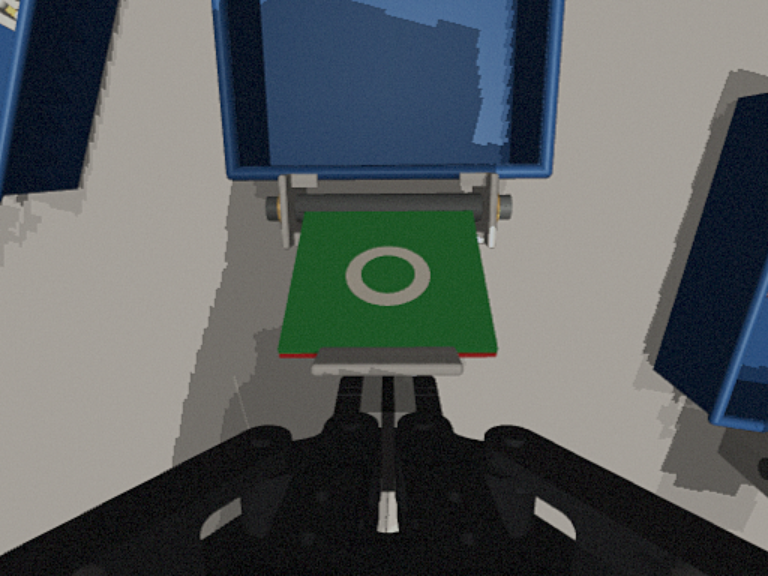

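```bash
python3 - <<'E'
from thfit import *
fit_th("wrist9.npz",[[496,353],[279,353],[461,374],[313,374],[512,207],[267,207]])
E
sed -i 's/\.004+\.011\*min(1,(thd-60)\/30)/.008+.010*min(1,(thd-60)\/30)/' plan.py
python3 rows.py .5686 -.0201 .1179 1.6 57 61 65 70 75 80 85 90 95 100 105
```

```text
theta -13.0 [0.9 7.2] [[-24.6, -0.0], [25.8, -0.1], [-18.9, 7.8], [20.7, 7.7], [-12.8, -4.3], [10.7, -3.9], [0.9, 7.2]]
57.0 4.2 [-0.07 -0.05 -0.07] [ 0.1  -0.42]
61.0 1.4 [ 0.02 -0.03 -0.11] [-0.01  0.03]
65.0 0 [ 0.13 -0.   -0.07] [-0.06  0.26]
70.0 0 [ 0.32  0.04 -0.04] [-0.06  0.26]
75.0 0 [ 0.51  0.08 -0.03] [-0.06  0.26]
80.0 0 [ 0.7   0.13 -0.03] [-0.06  0.26]
85.0 0 [ 0.9   0.17 -0.06] [-0.06  0.26]
90.0 0 [ 1.1   0.22 -0.1 ] [-0.06  0.26]
95.0 0 [ 1.25  0.25 -0.1 ] [-0.06  0.26]
100.0 0 [ 1.4   0.29 -0.12] [-0.06  0.26]
105.0 0 [1.59 0.33 0.02] [-0.06  0.26]
```

{"name": "apply_moves", "arguments": {
  "targets": [0.15,0,-0.1,-0.05,0.25,0,0,0.3,0.05,-0.05,-0.05,0.25,0,0,0.5,0.1,-0.05,-0.05,0.25,0,0,0.7,0.15,-0.05,-0.05,0.25,0,0,0.9,0.15,-0.05,-0.05,0.25,0,0]
}}

```text
time: 8.4
ee_pos: [0.596, -0.0151, 0.1161]
tcp_rot: [-179.4, -0.2, 12.8]
wrist_force: [-0.7, 0.5, 1.0]
opening: -0.0001
```

```bash
python3 st.py 10 wrist side; python3 - <<'E'
import numpy as np, cv2
c=np.load("side10.npz"); b=cv2.resize(c["img"][150:230,190:310,::-1],None,fx=5,fy=5,interpolation=cv2.INTER_CUBIC)
cv2.imwrite("pics/sd10.png",b)
from thfit import *
E
```

```text
8.4 [ -1.8  10.4   6.3  85.8   0.6 165.4] [ 0.596  -0.0151  0.1161] [-179.4   -0.2   12.8] [-0.7  0.5  1. ]
```

View pics/wrist10.png

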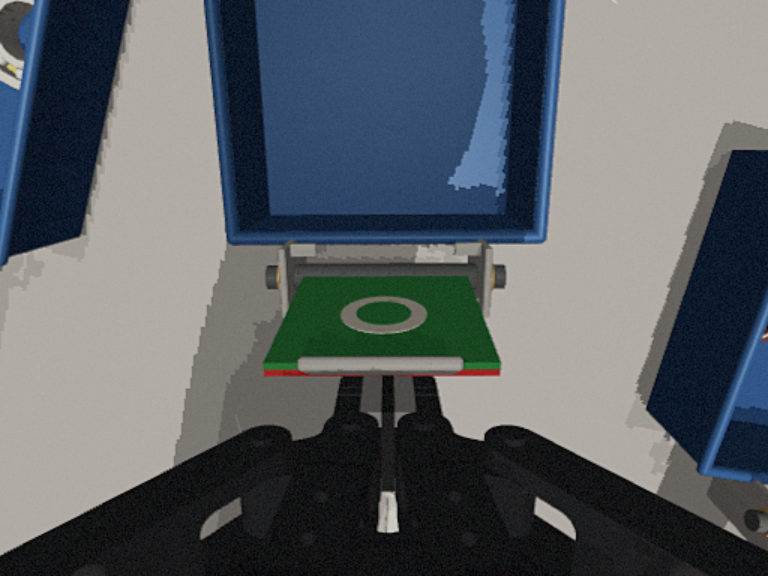

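View pics/sd10.png

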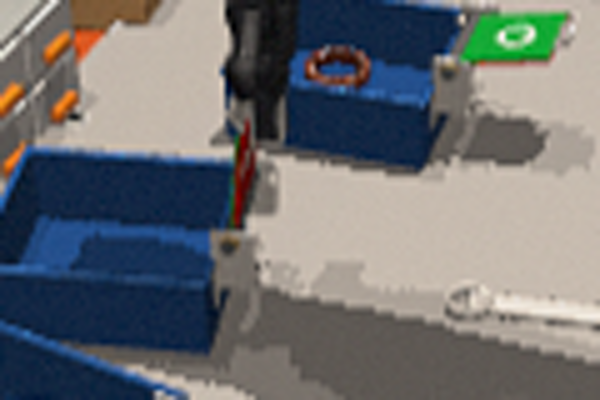

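```bash
python3 rows.py .596 -.0151 .1161 0 85 90 95 100 105 110 115 120 125 130 135
```

```text
85.0 0 [-0.01  0.01  0.  ] [-0.  0.]
90.0 0 [ 0.19  0.05 -0.04] [-0.  0.]
95.0 0 [ 0.34  0.09 -0.04] [-0.  0.]
100.0 0 [ 0.49  0.12 -0.06] [-0.  0.]
105.0 0 [0.68 0.17 0.08] [-0.  0.]
110.0 0 [0.84 0.2  0.04] [-0.  0.]
115.0 0 [ 0.99  0.24 -0.02] [-0.  0.]
120.0 0 [ 1.14  0.27 -0.1 ] [-0.  0.]
125.0 0 [ 1.28  0.3  -0.18] [-0.  0.]
130.0 0 [ 1.41  0.34 -0.28] [-0.  0.]
135.0 0 [ 1.54  0.36 -0.39] [-0.  0.]
```

{"name": "apply_moves", "arguments": {
  "targets": [0.2,0.05,-0.05,0,0,0,0,0.35,0.1,-0.05,0,0,0,0,0.5,0.1,-0.05,0,0,0,0,0.7,0.15,0,0,0,0,0,0.85,0.2,0,0,0,0,0]
}}

```text
time: 9.0
ee_pos: [0.6217, -0.0092, 0.1158]
tcp_rot: [-179.4, -0.1, 12.8]
wrist_force: [-0.9, 0.8, -0.7]
opening: 0.0004
```

{"name": "apply_moves", "arguments": {
  "targets": [0.15,0.05,-0.05,0,0,0,0,0.3,0.05,-0.1,0,0,0,0,0.45,0.1,-0.2,0,0,0,0,0.55,0.15,-0.3,0,0,0,0,0.7,0.15,-0.4,0,0,0,0]
}}

```text
time: 9.5
ee_pos: [0.6423, -0.0045, 0.1034]
tcp_rot: [-179.4, -0.1, 12.8]
wrist_force: [-0.3, 1.0, 1.2]
opening: 0.0
```

```bash
python3 st.py 11 wrist side; python3 - <<'E'
import numpy as np, cv2
c=np.load("side11.npz"); b=cv2.resize(c["img"][150:230,190:310,::-1],None,fx=5,fy=5,interpolation=cv2.INTER_CUBIC)
cv2.imwrite("pics/sd11.png",b)
E
```

```text
9.5 [ -0.7  17.   12.7  85.8   0.6 166.5] [ 0.6423 -0.0045  0.1034] [-1.794e+02 -1.000e-01  1.280e+01] [-0.3  1.   1.2]
```

View pics/wrist11.png

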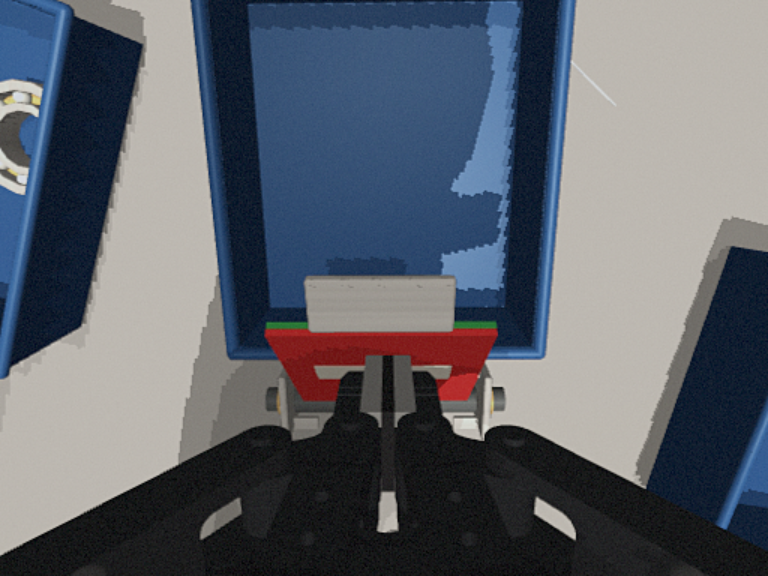

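View pics/sd11.png

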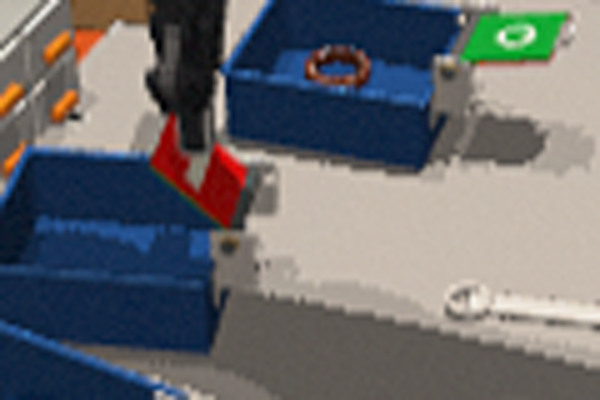

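```bash
sed -i 's/r=\.058/r=.062/' plan.py; python3 rows.py .6423 -.0045 .1034 0 135 140 145 150 155 160 165 170 175 180
```

```text
135.0 0 [0.09 0.03 0.13] [-0.  0.]
140.0 0 [ 0.21  0.06 -0.  ] [-0.  0.]
145.0 0 [ 0.32  0.09 -0.14] [-0.  0.]
150.0 0 [ 0.42  0.11 -0.29] [-0.  0.]
155.0 0 [ 0.51  0.13 -0.45] [-0.  0.]
160.0 0 [ 0.58  0.15 -0.61] [-0.  0.]
165.0 0 [ 0.64  0.16 -0.78] [-0.  0.]
170.0 0 [ 0.68  0.17 -0.96] [-0.  0.]
175.0 0 [ 0.71  0.18 -1.13] [-0.  0.]
180.0 0 [ 0.72  0.18 -1.31] [-0.  0.]
```

{"name": "apply_moves", "arguments": {
  "targets": [0.2,0.05,0,0,0,0,0,0.3,0.1,-0.15,0,0,0,0,0.4,0.1,-0.3,0,0,0,0,0.5,0.15,-0.45,0,0,0,0,0.6,0.15,-0.6,0,0,0,0]
}}

```text
time: 10.1
ee_pos: [0.6602, -0.0001, 0.0851]
tcp_rot: [-179.4, -0.1, 12.8]
wrist_force: [0.1, 0.1, 1.5]
opening: 0.0003
```

{"name": "apply_moves", "arguments": {
  "targets": [0.05,0,-0.15,0,0,0,0,0.1,0,-0.35,0,0,0,0,0.1,0,-0.35,0,0,0,0]
}}

```text
time: 10.4
ee_pos: [0.6629, -0.0003, 0.074]
tcp_rot: [-179.4, -0.0, 12.8]
wrist_force: [0.1, -0.6, 0.2]
opening: -0.0001
```

```bash
python3 st.py 12 wrist side; python3 - <<'E'
import numpy as np, cv2
c=np.load("side12.npz"); b=cv2.resize(c["img"][150:230,190:310,::-1],None,fx=5,fy=5,interpolation=cv2.INTER_CUBIC)
cv2.imwrite("pics/sd12.png",b)
E
```

```text
10.4 [ -0.3  20.1  13.4  83.4   0.6 166.9] [ 6.629e-01 -3.000e-04  7.400e-02] [-179.4   -0.    12.8] [ 0.1 -0.6  0.2]
```

View pics/sd12.png

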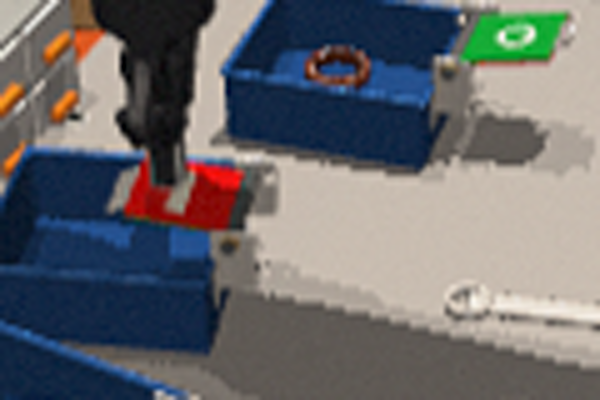

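View pics/wrist12.png

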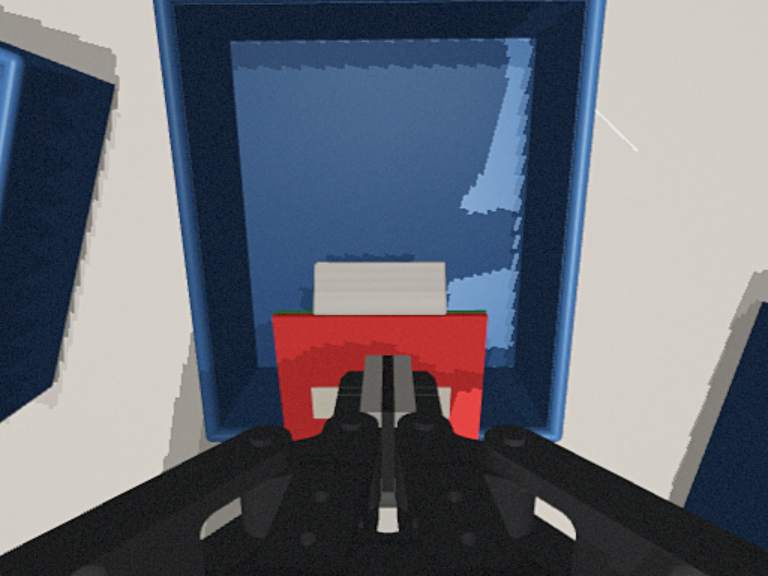

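{"name": "apply_moves", "arguments": {
  "targets": [0.05,0,-0.1,0,0,0,0,0.05,0,-0.2,0,0,0,0]
}}

```text
time: 10.7
ee_pos: [0.665, -0.0003, 0.0694]
tcp_rot: [-179.4, -0.2, 12.8]
wrist_force: [0.6, -0.6, 0.9]
opening: 0.0003
```

{"name": "apply_moves", "arguments": {
  "targets": [0,0,-0.05,0,0,0,0,0,0,-0.1,0,0,0,0]
}}

```text
time: 10.9
ee_pos: [0.6647, -0.0003, 0.0661]
tcp_rot: [-179.4, -0.1, 12.8]
wrist_force: [0.4, 0.7, -0.2]
opening: 0.0002
```

```bash
python3 st.py 13 side; python3 - <<'E'
import numpy as np, cv2
c=np.load("side13.npz"); b=cv2.resize(c["img"][170:210,200:260,::-1],None,fx=12,fy=12,interpolation=cv2.INTER_CUBIC)
cv2.imwrite("pics/sd13.png",b)
E
```

```text
10.9 [ -0.3  20.3  12.8  82.5   0.6 166.9] [ 6.647e-01 -3.000e-04  6.610e-02] [-1.794e+02 -1.000e-01  1.280e+01] [ 0.4  0.7 -0.2]
```

View pics/sd13.png

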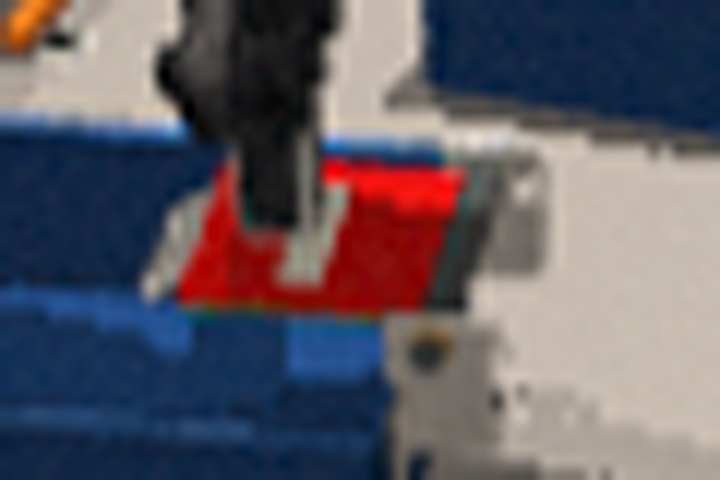

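{"name": "apply_moves", "arguments": {
  "targets": [0,0,-0.05,0,0,0,0,0,0,-0.05,0,0,0,0]
}}

```text
time: 11.15
ee_pos: [0.6647, -0.0003, 0.0657]
tcp_rot: [-179.4, -0.1, 12.8]
wrist_force: [-3.0, -0.3, 6.2]
opening: 0.0003
```

{"name": "apply_moves", "arguments": {
  "targets": [0,0,-0.05,0,0,0,0,0,0,-0.05,0,0,0,0]
}}

```text
time: 11.35
ee_pos: [0.6647, -0.0003, 0.0655]
tcp_rot: [-179.4, -0.2, 12.8]
wrist_force: [-5.5, -1.1, 13.8]
opening: -0.0003
```

{"name": "apply_moves", "arguments": {
  "targets": [0,0,-0.05,0,0,0,0,0,0,-0.05,0,0,0,0]
}}

```text
time: 11.55
ee_pos: [0.6648, -0.0003, 0.0653]
tcp_rot: [-179.4, -0.3, 12.8]
wrist_force: [-8.9, 0.1, 21.1]
opening: 0.0002
```

{"name": "apply_moves", "arguments": {
  "targets": [0,0,0.2,0,0,0,0,0,0,0.6,0,0,0,0,0,0,1.5,0,0,0,0,0,0,2.5,0,0,0,0,0,0,3.5,0,0,0,0]
}}

```text
time: 12.05
ee_pos: [0.6644, -0.0003, 0.168]
tcp_rot: [-179.4, -0.1, 12.8]
wrist_force: [-0.2, -0.4, -0.9]
opening: 0.0001
```

{"name": "apply_moves", "arguments": {
  "targets": [-1,0,1,0,0,0,0,-2,0,1,0,0,0,0,-3,0,1,0,0,0,0,-4,0,1,0,0,0,0,-5,0,1,0,0,0,0]
}}

```text
time: 12.55
ee_pos: [0.5134, -0.0003, 0.197]
tcp_rot: [-179.4, -0.1, 12.8]
wrist_force: [0.6, -0.2, -0.4]
opening: -0.0004
```

```bash
python3 st.py 14 side scene wrist; python3 - <<'E'
import numpy as np, cv2
c=np.load("side14.npz"); b=cv2.resize(c["img"][160:220,180:270,::-1],None,fx=8,fy=8,interpolation=cv2.INTER_CUBIC)
cv2.imwrite("pics/sd14.png",b)
c=np.load("scene14.npz"); b=cv2.resize(c["img"][120:280,140:390,::-1],None,fx=3,fy=3,interpolation=cv2.INTER_CUBIC)
cv2.imwrite("pics/sc14.png",b)
E
```

```text
12.55 [ -0.4  -0.2   3.9  94.1   0.6 166.8] [ 5.134e-01 -3.000e-04  1.970e-01] [-1.794e+02 -1.000e-01  1.280e+01] [ 0.6 -0.2 -0.4]
```

View pics/sd14.png

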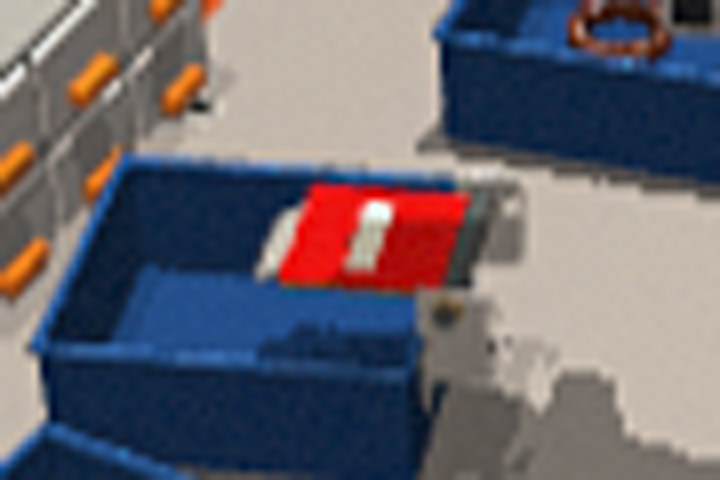

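View pics/sc14.png

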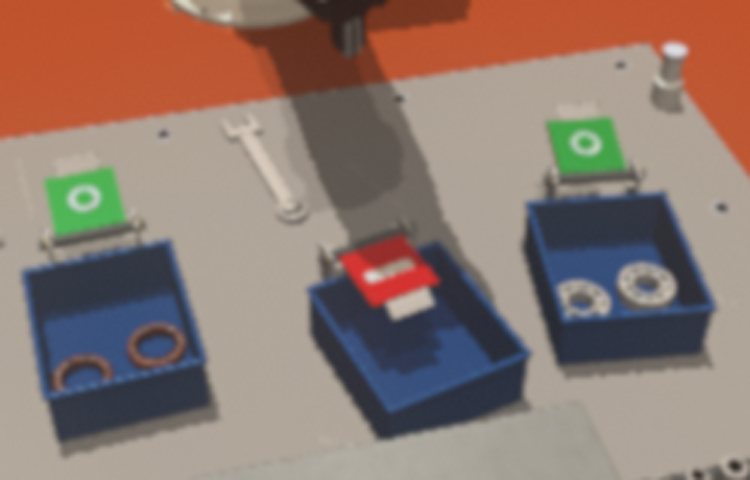

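View pics/wrist14.png

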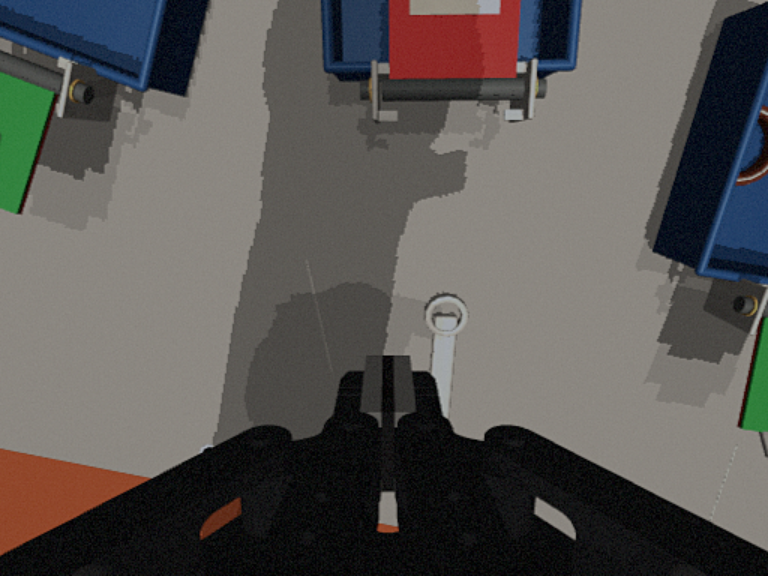

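```bash
python3 - <<'E'
from h import *
p=(.700,.0092,np.radians(13.))
S=np.array([[374,308],[438,281]])/3+[140,120]; D=np.array([[313,184],[278,282]])/8+[180,160]
def f(th):
    m=tray2w(p,[mk(th,.071,-.032,-.002),mk(th,.071,.032,-.002)]); return (proj(m,"scene")-S-[-1.2,-1.4]).ravel(),(proj(m,"side")-D-[-.5,-.7]).ravel()
for d in (160,165,170,175,180,185): a,b=f(np.radians(d)); print(d,a.round(1),b.round(1))
E
```

```text
160 [-1.2 -8.4 -0.2 -7.5] [ 1.  -5.3  0.8 -6. ]
165 [-0.9 -6.3  0.1 -5.4] [ 0.6 -3.9  0.4 -4.5]
170 [-0.6 -4.2  0.3 -3.3] [ 0.3 -2.4  0.1 -3. ]
175 [-0.5 -2.2  0.4 -1.4] [ 0.1 -0.9 -0.1 -1.5]
180 [-0.4 -0.4  0.3  0.5] [ 0.1  0.6 -0.  -0. ]
185 [-0.4  1.3  0.2  2.1] [0.3 2.1 0.2 1.5]
```

Both fixed cameras put the marker at about 180°. The hand is clear, and the other markers, parts and tools look unmoved, so I am handing in the job.

```bash
python3 -c "
from workcell import bot
print(bot.job_done()); print(bot.get_obs()['time'])"
```

```text
the job is handed in; nothing more can be done
None
the job is handed in; nothing more can be done
```

The empty (middle) tray's marker is flipped over its pivot and lies flat over the tray, red face up. I pushed it with the shut fingertips: up by the tab from below, then over and down on its red face. The hand was then lifted and drawn back before I handed in at about 12.7 s.

**Last checks:**
- **Marker angle:** both fixed cameras fit a marker angle of about 180°, within roughly 2°. The press also met the stop.
- **Surroundings:** the last scene picture shows the other two markers green side up. The seals, bearings, spanner and driver look where they were. I judged this by eye, and the screwdriver was outside that last crop.
- **Hand:** it is about 15 cm away and the wrist force reads about zero.

**What went wrong or disagreed:**
- **Fingertip position:** the cameras showed the fingertips about 28 mm short of the reported tool point. My first approach therefore passed over the tab without moving the marker or showing any force. I measured the offset, backed off and came in again from below.
- **Force at the stop:** I sent the last three small down-steps together without checking between them, so the final push rose to about 23 N. That is well above what the marker needed and not as gentle as asked, though under the limits.
- **Reading in free air:** the wrist force read about 97 N for a moment when a tilt move ran into joint 2's range limit (q2 at −48.6°, limit −48.56°). Nothing was being touched. It was below the 120 N limit, but the joint stood right at its range limit.

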